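# Fetch the agate stone from the back of the bench caddy

### The job

The banded agate stone at the back of the wooden caddy is hemmed in: first set the glue bottle, the dark stone block and the amber lump aside on the blue mat, all three together, the bottle upright. Then lay the agate stone in the middle of the white tray, its length along the tray's length, and after that put the three things back upright on the same green pads they came from, just where each stood. Leave the loupe, the sanding block and the red case alone, and never knock the bottle over.

Things in the scene. Friction and masses are not known exactly. Their poses are not given: they have to be found in the camera images.
- caddy: fixed plywood caddy, 210 (x) by 230 (y) mm. Origin on the table, x to its back, z up; front edge x = -93 mm. Floor 8 mm high. Back wall x = 107 to 118 mm, top 53 mm; side lips y = +-107 to +-115 mm, top 22 mm; open front. Flat green pads, 62 mm across, level with the floor, at (x, y) = (45, 52), (45, -52), (-40, 0) mm. The agate starts at (45, 0) mm, its length along x, between the two rear pads
- side_mat: fixed thin plain blue bench mat, 250 mm (its x) by 150 mm (its y), 4 mm thick: the side area. Origin at the centre of its underside on the table. It lies on one side of the caddy, left or right
- white_tray: fixed shallow white tray, empty, 84 mm (its x) by 122 mm (its y, its length), floor 2 mm and rim 15 mm above the table, inside about 74 x 112 mm. Origin at the centre of its underside. It lies on the other side of the caddy
- egg: loose brown and cream banded agate, spindle-shaped, 24 mm wide (its x), 58 mm long (its y), 21 mm high, about 50 g. Origin at the centre of its underside, z up. Grasp across its 24 mm width
- bottle: loose small glue bottle, upright, 144 mm tall: round body 46 mm in diameter up to 76 mm, cap 26 mm in diameter from 76 to 94 mm, thin nozzle (about 16 mm and less) above. Weighs about 80 g. Origin at the centre of its underside, z up. Can be gripped from above by the cap and nozzle. Stands at first on one of the pads
- dark_block: loose sawn block of dark grey streaked stone, 40 mm (its x) by 48 mm (its y) by 24 mm high. Origin at the centre of its underside, z up. Lies at first on one of the pads
- amber_lump: loose rough brownish amber stone lump, 42 mm (its x) by 40 mm (its y) by 32 mm high. Origin at the centre of its underside, z up. Lies at first on one of the pads; it, the bottle and the dark block start with their x within 0.12 rad of the caddy's x
- loupe: loose black and grey folding loupe, 30 x 58 x 14 mm, lying on the table; leave alone. Origin at the centre of its underside
- sanding_block: loose dark grey rounded sanding block, 36 x 60 x 24 mm, on the table; leave alone. Origin at the centre of its underside
- red_case: loose red plastic blade case, 30 x 92 x 17 mm, on the table; leave alone. Origin at the centre of its underside

How it is judged:
By the outcome, as a careful person would: the job done as asked, in the order asked, and still so for the second after the job is handed in, with the robot touching nothing.
It also fails if it takes over 134 s, if anything falls off the work surface, if the arm or the gripper's body presses on something with over 40 N, if the wrist force passes 120 N, or if a joint passes its speed limit or range.

### The arm

A 6-joint arm with a two-finger parallel gripper is mounted at the origin on a cart in front of the work surface, level with it; the furniture and walls round the work are solid. World frame = base frame: x ahead of the robot, y to its left, z up, the work surface at z = 0. Lengths are in m, angles in rad, forces in N, time in s.
With the tool pointing down it reaches from about 0.3 to 1 m from the base axis. Payload 5.1 kg.
Tool frame: the origin (TCP) lies between the finger pads; the fingertips stand 11 mm ahead of it and the grasp point (between the pads) lies 8 mm behind it; y points along the fingers, z is the direction in which the jaws open and shut, and the axes are right-handed (so a half turn about y gives the same grasp; the last joint's range is limited). The gripper opens to 95 mm and grips with 3 to 60 N. Pads are 20 mm wide; open, the fingers measure 119 mm over their backs; the gripper's body (75 mm by 180 mm) begins 59 mm behind the grasp point.
Start: joints at [1.191, 0.124, 1.65, -0, 1.367, -0.083], TCP at [0.19, 0.622, 0.2] pointing down, gripper open.
Joint ranges: [-2.61, 2.61], [-1.02, 2.33], [0.03, 2.71], [-1.35, 4.49], [0.32, 2.68], [-2.91, 2.91]. Speed limits (rad/s): [2.57, 2.57, 3.14, 3.14, 3.14, 3.14].

### API

Orientations are given as a 3x3 rotation matrix whose columns are the frame's x, y, z axes.
In Python, from plant import ctrl, eyes gives the robot as it stands.
- The arm moves only by the tool apply_moves, never from a script. Its argument "steps" is a list that holds one entry, the list of rows, each a list of 4 numbers: the shift along the tool's x, y, z in cm, then the turn about the tool's y in degrees. A call has 1 to 12 rows; each row shifts and turns the commanded pose from where the row before left it, along the tool's axes as they then stand; what a row does not reach is not made up. A row lasts 1/8 s, in which the tool goes at most 62.5 mm and 10.7 degrees, less where a joint would pass 70% of its speed; a pose out of reach is approached as far as the arm can. A call with a gripper value outside its range is refused whole. "hand" is the gripper command: -1 is fully open, 1 is shut, values between are in proportion, set as the call begins (left out, the last holds). The fingers move at their own pace and stop on an object; "squeeze" is the grip in N (left out, the last holds). Time passes only in rows, so rows that do not move let the fingers close. It gives the time, the measured TCP pose, the force and the opening at its end, in the units of the state.
- ctrl.read_state(): the state, without advancing time (a new reading comes with each control period).
- eyes.grab_frame(name): name is "side" or "top"; returns the picture (420x560x3 uint8, red, green, blue); there is no depth.
- eyes.camera_info(name): a dict with "intrinsics" (3x3 intrinsics, pixels), "rvec" (rotation vector, rad) and "tvec" (3), from world to camera coordinates, as OpenCV has them. Camera axes: x right, y down, z forward; pixel columns grow to the right and rows downward; lengths in m; the calibration is good to about 2 mm. A picture is of the moment at which its call begins. camera_info takes no time and is no camera call.
- ctrl.sign_off(): hands the job in, once; it reports no verdict.
Trained networks look in the newest picture that a camera, given by its name, has taken for a name from the list of things; names that differ only in an ending like _2 or _b are one class to them, and where a whole thing is asked for, a point or a joint stands for the part that bears it (a point fixed in the world has none). Each returns a list of dicts, best first, with "p" (0 to 1); they miss things now and then, are a little off and sometimes report something else, mostly with a low value. They report only what shows in the picture. A call takes as long as a camera call.
- eyes.cut_out(camera, query): "region" (420x560 bool, what is visible of it) and "point" ([column, row] in pixels, amid what is visible of it).
- eyes.spot_point(camera, query): "point" ([column, row] in pixels: a listed point, or the origin of a listed thing).
The state is a dict: "time": time; "joint_positions": joint angles; "qd": joint speeds; "joint_torque": joint torques, N m; "tool_pos": TCP position; "ee_rot": TCP orientation; "contact_force": force on the tool from outside, world axes, zero at the start; "torque": the same for the moment, N m; "width": finger opening in m.
Only numpy, scipy, OpenCV 4.12 (cv2) and the standard library are available. Lean on these libraries where they do the work, as an engineer would, in place of code of your own. Each camera call takes 0.05 s, during which the arm holds its last target.

## Working session

There is one attempt and no reset: what is moved stays moved. The work goes in short steps, Python scripts to look and compute and a tool call to move; the robot and the scene stay as the last step left them, time stands still between calls to the robot, and variables do not carry over. Pictures are saved under pics/ and viewed, and the job is handed in when it is done.

Besides the shell and the picture viewer there is one more tool, called after ">>>" as name(argument=value, ...), one argument or row to a line, values as JSON. apply_moves: Moves the arm, as the interface text tells. Its arguments: {"type":"object","properties":{"steps":{"type":"array","items":{"type":"array","items":{"type":"array","items":{"type":"number"}}}},"hand":{"type":"number"},"squeeze":{"type":"number"}},"required":["steps"]}

```bash
ls; mkdir -p pics; python3 - <<'E'
from plant import ctrl, eyes
import cv2
for c in ["top","side"]:
    im=eyes.grab_frame(c); cv2.imwrite(f"pics/{c}0.png",im[:,:,::-1])
    i=eyes.camera_info(c);print(c,i)
s=ctrl.read_state();print({k:s[k] for k in s})
E
```

```text
pics
top {'intrinsics': array([[470.27262147,   0.        , 285.77042956],
       [  0.        , 470.27262147, 207.63038913],
       [  0.        ,   0.        ,   1.        ]]), 'rvec': array([ 2.19392525, -2.19667374,  0.06081074]), 'tvec': array([0.00817847, 0.50910232, 1.06804914])}
side {'intrinsics': array([[487.71452316,   0.        , 284.5895636 ],
       [  0.        , 487.71452316, 208.1328971 ],
       [  0.        ,   0.        ,   1.        ]]), 'rvec': array([ 0.19276076, -2.63506259,  1.56090047]), 'tvec': array([0.53416789, 0.07744181, 1.11619942])}
{'time': 0.1, 'joint_positions': array([ 1.19139577e+00,  1.24430231e-01,  1.65152174e+00, -5.48790634e-06,
        1.36745997e+00, -8.25833983e-02]), 'qd': array([ 9.77818034e-06, -1.53176410e-03, -6.25179265e-04,  8.93662622e-06,
        2.64977251e-03, -7.41199025e-04]), 'joint_torque': array([ 1.08431705e-03, -4.18886554e+01, -3.61095214e+01,  7.77769857e-02,
        4.62489005e-02, -8.29258897e-05]), 'tool_pos': array([0.1899107 , 0.62102166, 0.1993255 ]), 'ee_rot': array([[ 9.56272519e-01, -6.68808058e-04,  2.92476363e-01],
       [-2.92477091e-01, -1.69190931e-03,  9.56271033e-01],
       [-1.44718293e-04, -9.99998345e-01, -1.81353741e-03]]), 'contact_force': array([ 0.35560525, -0.00547726, -0.30903195]), 'torque': array([-0.00548685,  0.02731819,  0.04032045]), 'width': 0.09506881814895776}
```

View pics/top0.png

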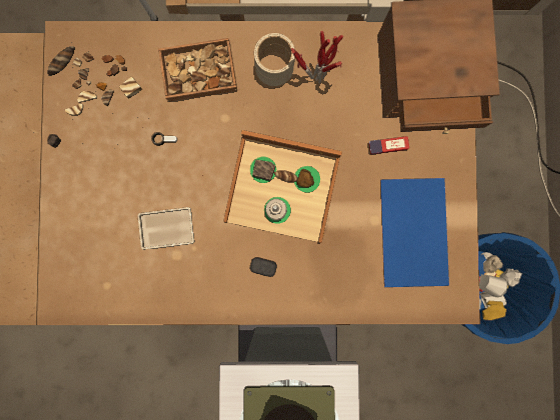

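View pics/side0.png

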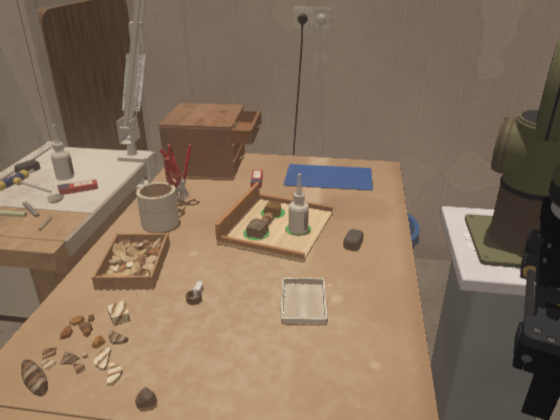

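```bash
cat > h.py <<'E'
import numpy as np, cv2
from plant import ctrl, eyes
I={c:eyes.camera_info(c) for c in("top","side")}
def proj(c,P):
    i=I[c];return cv2.projectPoints(np.array(P,float).reshape(-1,3),i['rvec'],i['tvec'],i['intrinsics'],None)[0].reshape(-1,2)
def ray(c,uv,z):
    i=I[c];R=cv2.Rodrigues(i['rvec'])[0];d=R.T@np.linalg.inv(i['intrinsics'])@np.array([uv[0],uv[1],1.]);o=-R.T@i['tvec']
    return o+d*(z-o[2])/d[2]
def grab(c,name,box=None,s=1):
    im=eyes.grab_frame(c)[:,:,::-1]
    if box: 
        a,b,cc,d=box; im=im[b:d,a:cc]
    im=cv2.resize(im,None,fx=s,fy=s,interpolation=cv2.INTER_CUBIC);cv2.imwrite("pics/"+name,im)
E
python3 - <<'E'
from h import *
for c in("top","side"):
    R=cv2.Rodrigues(I[c]['rvec'])[0];print(c,'cam',-R.T@I[c]['tvec'],proj(c,[[.19,.62,.2],[0,0,0]]))
    for n in ["caddy","side_mat","white_tray","egg","bottle","dark_block","amber_lump","loupe","sanding_block","red_case"]:
        r=eyes.spot_point(c,n)[:2]
        print(c,n,[(np.round(x['point'],1),round(x['p'],2),np.round(ray(c,x['point'],.008 if n in('egg','bottle','dark_block','amber_lump') else 0),4)) for x in r])
grab("top","tz.png",(210,120,350,255),5)
grab("side","sz.png",(200,160,380,270),4)
E
```

```text
top cam [0.45136411 0.00970891 1.09368972] [[-42.14172858 373.51536396]
 [289.37149056 431.7931881 ]]
top caddy [(array([281.1, 192.5]), 0.6, array([0.5452, 0.0184, 0.    ]))]
top side_mat [(array([414.1, 231.2]), 0.69, array([ 0.4546, -0.2907,  0.    ]))]
top white_tray [(array([168., 231.]), 0.76, array([0.4558, 0.281 , 0.    ])), (array([166. , 139.3]), 0.52, array([0.6707, 0.2883, 0.    ]))]
top egg [(array([286.6, 172.5]), 0.5, array([0.5911, 0.0055, 0.008 ]))]
top bottle []
top dark_block [(array([263.8, 166.6]), 0.67, array([0.6049, 0.0584, 0.008 ]))]
top amber_lump [(array([304.3, 179.3]), 0.66, array([ 0.5752, -0.0355,  0.008 ])), (array([389.8, 144.8]), 0.64, array([ 0.6557, -0.235 ,  0.008 ]))]
top loupe [(array([165.9, 139.3]), 0.52, array([0.6707, 0.2885, 0.    ]))]
top sanding_block [(array([264.8, 267.3]), 0.92, array([0.3717, 0.0562, 0.    ]))]
top red_case []
side cam [0.39301392 1.00914931 0.60364845] [[531.9709066  384.83480321]
 [517.99000731 241.97048495]]
side caddy [(array([282.1, 228.5]), 0.64, array([0.5429, 0.0204, 0.    ]))]
side side_mat [(array([326.8, 176.9]), 0.97, array([ 0.4573, -0.2865,  0.    ]))]
side white_tray [(array([303., 303.]), 0.92, array([0.4627, 0.2853, 0.    ]))]
side egg [(array([266.3, 222.9]), 0.41, array([0.5824, 0.0133, 0.008 ])), (array([300.9, 301.4]), 0.16, array([0.4663, 0.2908, 0.008 ]))]
side bottle [(array([296.6, 229.7]), 0.89, array([0.5064, 0.0339, 0.008 ])), (array([284.1, 227.4]), 0.34, array([0.537 , 0.0278, 0.008 ]))]
side dark_block [(array([258.5, 231.5]), 0.66, array([0.5934, 0.055 , 0.008 ]))]
side amber_lump [(array([272.9, 213.9]), 0.77, array([ 0.574 , -0.0326,  0.008 ]))]
side loupe [(array([193.2, 294.2]), 0.56, array([0.6772, 0.2904, 0.    ]))]
side sanding_block [(array([356. , 241.7]), 0.92, array([0.3669, 0.0533, 0.    ]))]
side red_case [(array([256.3, 182.5]), 0.49, array([ 0.6534, -0.2193,  0.    ]))]
```

View pics/tz.png

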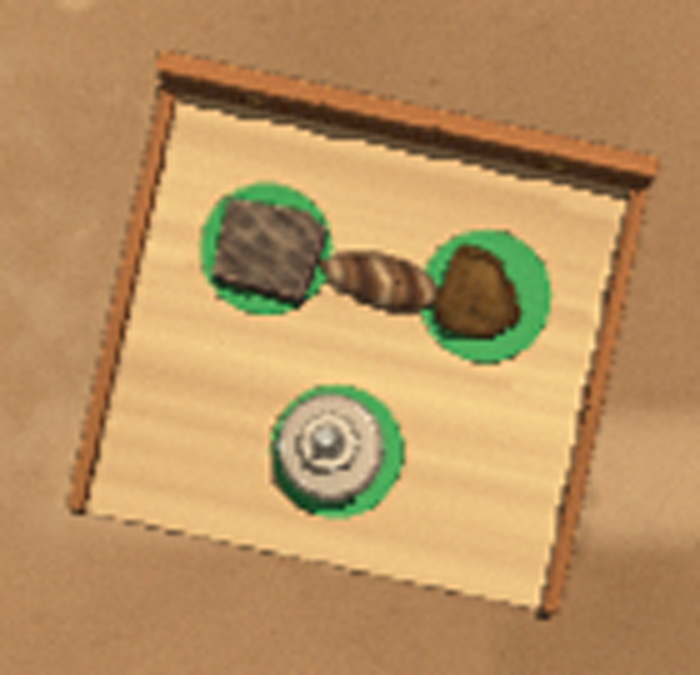

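View pics/sz.png

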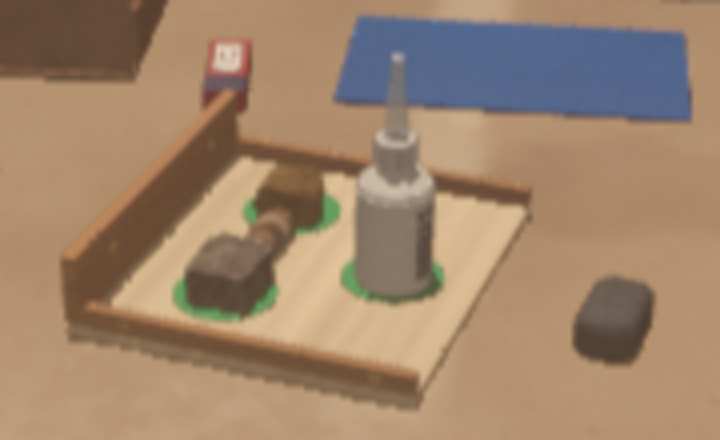

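```bash
cat > fit.py <<'E'
from h import *
from scipy.optimize import least_squares, minimize
def masks(n):
    out={}
    for c in("top","side"):
        eyes.grab_frame(c)
        r=eyes.cut_out(c,n)
        if r: out[c]=r
    return out
def pick(rs,c,expect):
    # best region whose point is near expected world pos
    if not rs: return None
    e=proj(c,[expect])[0]
    rs=[r for r in rs if np.hypot(*(np.array(r['point'])-e))<25]
    return rs[0] if rs else None
def box(a,b,z0,z1): return np.array([[x,y,z] for x in(-a/2,a/2) for y in(-b/2,b/2) for z in(z0,z1)])
def disc(r,z): 
    t=np.linspace(0,2*np.pi,40,endpoint=False);return np.c_[r*np.cos(t),r*np.sin(t),0*t+z]
MODEL={'dark_block':[box(.040,.048,0,.024)],'amber_lump':[box(.042,.040,0,.032)],
 'bottle':[np.r_[disc(.023,0),disc(.023,.073)],np.r_[disc(.020,.072),disc(.013,.077),disc(.013,.094)],np.r_[disc(.008,.094),disc(.002,.144)]],
 'white_tray':[box(.084,.122,0,.015)],'side_mat':[box(.25,.15,0,.004)],
 'egg':[np.array([[.012*np.sqrt(max(0,1-(y/.029)**2))*np.cos(t),y,.0105+.0105*np.sqrt(max(0,1-(y/.029)**2))*np.sin(t)] for y in np.linspace(-.029,.029,25) for t in np.linspace(0,6.28,20)])]}
S=4
def sil(c,n,x,y,th,z):
    R=np.array([[np.cos(th),-np.sin(th),0],[np.sin(th),np.cos(th),0],[0,0,1]])
    m=np.zeros((420*S,560*S),np.uint8)
    for part in MODEL[n]:
        p=proj(c,part@R.T+[x,y,z]); p=(p+.5)*S-.5
        h=cv2.convexHull(p.astype(np.float32));cv2.fillConvexPoly(m,np.round(h*16).astype(np.int32),1,shift=4)
    return cv2.resize(m.astype(np.float32),(560,420),interpolation=cv2.INTER_AREA)
def fit(n,regs,p0,z,yaw=True):
    def cost(q):
        t=0
        for c,m in regs.items():
            s=sil(c,n,q[0]/100,q[1]/100,q[2] if yaw else 0,z)
            t+=1-np.minimum(s,m).sum()/np.maximum(s,m).sum()
        return t
    best=None
    q0=np.array([p0[0]*100,p0[1]*100,p0[2]])
    sim=np.array([q0,q0+[.8,0,0],q0+[0,.8,0],q0+[0,0,.2]])
    r=minimize(cost,q0,method='Nelder-Mead',options=dict(initial_simplex=sim,xatol=.003,fatol=1e-4))
    return r.x[0]/100,r.x[1]/100,r.x[2],r.fun
E
cat > caddyfit.py <<'E'
from fit import *
tz=lambda u,v:((u+.5)/5-.5+210,(v+.5)/5-.5+120)
sz=lambda u,v:((u+.5)/4-.5+200,(v+.5)/4-.5+160)
obs=[('top',tz(75,508),(-93,115,22)),('top',tz(552,612),(-93,-115,22)),('top',tz(163,55),(118,115,53)),('top',tz(658,158),(118,-115,53)),
('side',sz(418,377),(-93,115,22)),('side',sz(530,190),(-93,-115,22)),('side',sz(63,258),(118,115,53)),('side',sz(237,93),(118,-115,53))]
def f(q):
    c,s=np.cos(q[2]),np.sin(q[2]);r=[]
    for cam,uv,(x,y,z) in obs:
        r+=list(proj(cam,[(q[0]+(c*x-s*y)/1000,q[1]+(s*x+c*y)/1000,z/1000)])[0]-uv)
    return r
r=least_squares(f,[.545,.018,-.2]);print(r.x,np.round(r.fun.reshape(-1,2),1).tolist())
np.save('caddy.npy',r.x)
q=r.x;c,s=np.cos(q[2]),np.sin(q[2])
for n,(x,y) in dict(L=(45,52),R=(45,-52),F=(-40,0),egg=(45,0)).items(): print(n,q[0]+(c*x-s*y)/1000,q[1]+(s*x+c*y)/1000)
E
python3 caddyfit.py
cat > meas.py <<'E'
from fit import *
import sys,pickle
def measure(n,exp,z,th0,cams=("top","side"),tag=None):
    regs={};raw={}
    for c in cams:
        eyes.grab_frame(c)
        rs=eyes.cut_out(c,n);r=pick(rs,c,exp)
        if r is not None:
            regs[c]=r['region'].astype(np.float32)
            ys,xs=np.nonzero(r['region']);raw[c]=(xs.mean().round(2),ys.mean().round(2),len(xs),round(r['p'],2))
    print(n,raw)
    if tag: pickle.dump(regs,open(f'm_{tag}_{n}.pkl','wb'))
    for cs in (list(regs),)+tuple([c] for c in regs):
        print('  ',cs,np.round(fit(n,{c:regs[c] for c in cs},(exp[0],exp[1],th0),z,n!='bottle'),4))
E
python3 - <<'E'
from meas import *
t=np.load('caddy.npy')[2]
measure('dark_block',(.595,.056,.02),.008,t,tag='init')
measure('amber_lump',(.574,-.034,.02),.008,t,tag='init')
measure('bottle',(.506,.033,.04),.008,t,tag='init')
measure('egg',(.589,.007,.02),.008,t,tag='init')
measure('white_tray',(.458,.283,.0),0,0,tag='init')
measure('side_mat',(.456,-.288,.0),0,0,tag='init')
E
```

```text
[ 0.54180337  0.01970366 -0.21746844] [[-2.3, 0.9], [1.0, 1.8], [-0.8, -1.0], [0.8, 0.3], [-0.0, -0.1], [1.5, -1.6], [-0.9, -1.0], [-2.7, -1.5]]
L 0.5969629132916994 0.06076976556339725
R 0.5745240410674959 -0.04078069978908587
F 0.5027455006895873 0.028333995762706544
egg 0.5857434771795976 0.009994532887155693
dark_block {'top': (np.float64(263.03), np.float64(169.37), 354, 0.93), 'side': (np.float64(256.89), np.float64(228.35), 364, 0.72)}
   ['top', 'side'] [ 0.5958  0.0592 -0.1345  0.2431]
   ['top'] [ 0.5963  0.0596 -0.2257  0.138 ]
   ['side'] [ 0.5956  0.06   -0.1198  0.0978]
amber_lump {'top': (np.float64(304.31), np.float64(178.85), 256, 0.77), 'side': (np.float64(272.52), np.float64(208.24), 203, 0.53)}
   ['top', 'side'] [ 0.5763 -0.0332  0.1541  0.7102]
   ['top'] [ 0.5747 -0.0365 -0.2283  0.2959]
   ['side'] [ 0.5773 -0.0373  0.166   0.4021]
bottle {'top': (np.float64(275.82), np.float64(209.27), 373, 0.66), 'side': (np.float64(298.52), np.float64(211.42), 821, 0.64)}
   ['top', 'side'] [ 0.5028  0.0296 -0.0469  0.167 ]
   ['top'] [ 0.5028  0.0294 -0.0378  0.0512]
   ['
[... 151 characters left out ...]
), 84, 0.58)}
   ['top', 'side'] [ 0.5824  0.0063 -0.2657  0.4861]
   ['top'] [ 0.5825  0.0058 -0.2918  0.0858]
   ['side'] [ 0.5801  0.0046 -0.0679  0.3379]
white_tray {'top': (np.float64(165.42), np.float64(227.73), 1976, 0.7), 'side': (np.float64(303.44), np.float64(300.97), 2041, 0.79)}
   ['top', 'side'] [0.463  0.2844 0.1205 0.1019]
   ['top'] [0.4632 0.2847 0.1224 0.036 ]
   ['side'] [0.4629 0.2827 0.1157 0.0606]
side_mat {'top': (np.float64(414.08), np.float64(232.17), 7024, 0.81), 'side': (np.float64(330.36), np.float64(177.12), 1927, 0.69)}
   ['top', 'side'] [ 0.4527 -0.2891  0.0212  0.1024]
   ['top'] [ 0.4534 -0.2898  0.0246  0.0165]
   ['side'] [ 0.4511 -0.2859  0.0152  0.0647]
```

```bash
cat > go.py <<'E'
# usage: go.py x y z(mm) [yawdeg]: shift along tool axes (cm), turn
import sys;from h import *
s=ctrl.read_state();R=s['ee_rot'];p=s['tool_pos']
print('t',round(s['time'],2),'pos',np.round(p*1000,1),'yaw',round(np.degrees(np.arctan2(R[1,2],R[0,2])),2),'w',round(s['width']*1000,1),'F',np.round(s['contact_force'],1),'q',np.round(s['joint_positions'],2))
if len(sys.argv)>3:
    t=np.array(list(map(float,sys.argv[1:4])))/1000
    print('shift cm',np.round(R.T@(t-p)*100,2))
if len(sys.argv)>4:
    print('turn',round(np.degrees(np.arctan2(R[1,2],R[0,2]))-float(sys.argv[4]),2))
E
python3 go.py 503 30 200 -12
```

```text
t 2.4 pos [190.1 621.6 200.4] yaw 73.0 w 94.8 F [ 0.8 -0.3 -0.8] q [ 1.19  0.12  1.65  0.    1.37 -0.08]
shift cm [ 47.22   0.05 -47.42]
turn 85.0
```

>>> apply_moves(
  steps=[
    [[3.93, 0, -3.95, 0], [3.93, 0, -3.95, 0], [3.93, 0, -3.95, 0], [3.93, 0, -3.95, 0], [3.93, 0, -3.95, 0], [3.93, 0, -3.95, 0], [3.93, 0, -3.95, 0], [3.93, 0, -3.95, 0], [3.93, 0, -3.95, 0], [3.93, 0, -3.95, 0], [3.93, 0, -3.95, 0], [3.93, 0, -3.95, 0]],
  ],
  hand=-1,
  squeeze=20,
)

```text
time: 3.9
tool_pos: [0.5032, 0.0286, 0.2008]
ee_rot: [[0.956, 0.001, 0.293], [-0.293, 0.0, 0.956], [0.001, -1.0, 0.0]]
contact_force: [-0.2, 0.2, 0.3]
width: 0.0949
```

>>> apply_moves(
  steps=[
    [[0, 0, 0, 8.5], [0, 0, 0, 8.5], [0, 0, 0, 8.5], [0, 0, 0, 8.5], [0, 0, 0, 8.5], [0, 0, 0, 8.5], [0, 0, 0, 8.5], [0, 0, 0, 8.5], [0, 0, 0, 8.5], [0, 0, 0, 8.5], [0, 0, 0, 0], [0, 0, 0, 0]],
  ],
)

```text
time: 5.4
tool_pos: [0.5025, 0.0303, 0.2005]
ee_rot: [[-0.206, 0.0, 0.979], [-0.979, -0.0, -0.206], [0.0, -1.0, 0.0]]
contact_force: [-0.7, 0.3, 0.4]
width: 0.095
```

```bash
python3 go.py 503 30 99 -12; python3 -c "
from h import *
grab('top','t1.png',(210,120,350,255),5);grab('side','s1.png',(200,120,380,270),4)"
```

```text
t 5.4 pos [502.5  30.3 200.5] yaw -11.89 w 95.0 F [-0.7  0.3  0.4] q [-0.05 -0.21  1.97 -0.    1.38  0.16]
shift cm [ 0.02 10.15  0.06]
turn 0.11
```

View pics/s1.png

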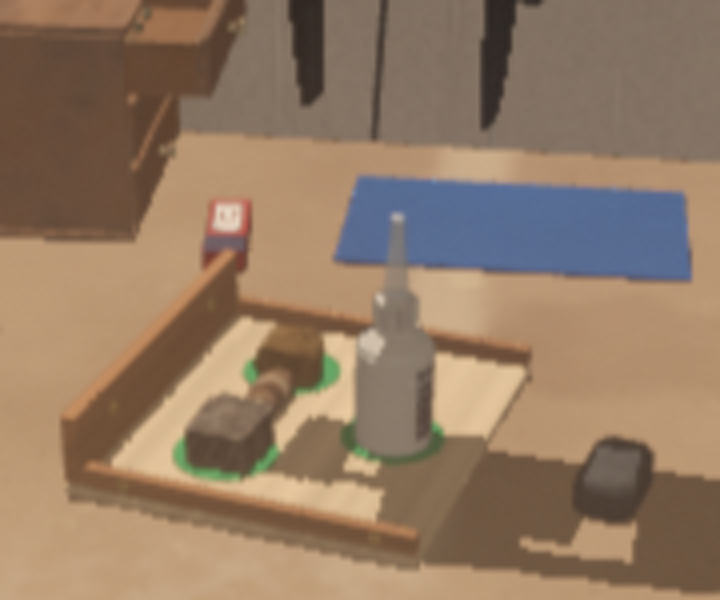

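The view shows the open fingers (columns ~307 and ~495 of the crop) centred over the nozzle (397). Descending.

>>> apply_moves(
  steps=[
    [[0, 2, 0, 0], [0, 2, 0, 0], [0, 2, 0, 0], [0, 2, 0, 0], [0, 1.2, 0, 0], [0, 0.95, 0, 0], [0, 0, 0, 0]],
  ],
)

```text
time: 6.38
tool_pos: [0.502, 0.0304, 0.0982]
ee_rot: [[-0.208, -0.001, 0.978], [-0.978, 0.0, -0.208], [0.0, -1.0, -0.001]]
contact_force: [-0.2, -0.7, 0.1]
width: 0.0951
```

>>> apply_moves(
  steps=[
    [[0, 0, 0, 0], [0, 0, 0, 0], [0, 0, 0, 0], [0, 0, 0, 0], [0, 0, 0, 0], [0, 0, 0, 0], [0, 0, 0, 0], [0, 0, 0, 0]],
  ],
  hand=1,
  squeeze=20,
)

```text
time: 7.38
tool_pos: [0.5025, 0.0304, 0.099]
ee_rot: [[-0.208, 0.0, 0.978], [-0.978, -0.0, -0.208], [0.0, -1.0, 0.0]]
contact_force: [-0.3, -0.1, 0.3]
width: 0.0202
```

```bash
python3 go.py; python3 -c "
from h import *
grab('side','s2.png',(200,120,380,270),4)"
```

```text
t 7.38 pos [502.5  30.4  99. ] yaw -12.0 w 20.2 F [-0.3 -0.1  0.3] q [-0.05 -0.12  2.07 -0.    1.19  0.16]
```

View pics/s2.png

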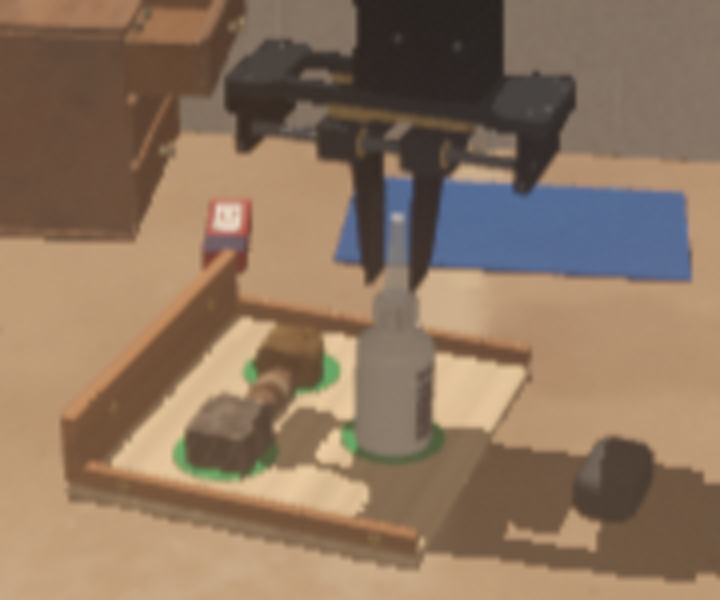

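```bash
python3 -c "
from h import *
for z in (8,84,102,152): print('axis',z,(proj('side',[[.5025,.0304,z/1000]])[0]-[199.5,119.5])*4)
for z in (88,99,107): print('tool',z,(proj('side',[[.5025,.0304,z/1000]])[0]-[199.5,119.5])*4)
"; python3 -c "
from h import *
grab('side','s3.png',(260,150,340,240),8);grab('top','t3.png',(210,120,350,255),5)"; python3 go.py
```

```text
axis 8 [395.63799123 438.28547964]
axis 84 [397.62646178 324.20678213]
axis 102 [398.11668187 296.08282055]
axis 152 [399.51959986 215.59731475]
tool 88 [397.73473984 317.99486165]
tool 99 [398.03444584 300.80070708]
tool 107 [398.25422014 288.19223976]
t 7.53 pos [502.5  30.3  98.9] yaw -12.0 w 12.1 F [-0.4 -0.7 -0.8] q [-0.05 -0.12  2.07 -0.    1.19  0.16]
```

View pics/s3.png

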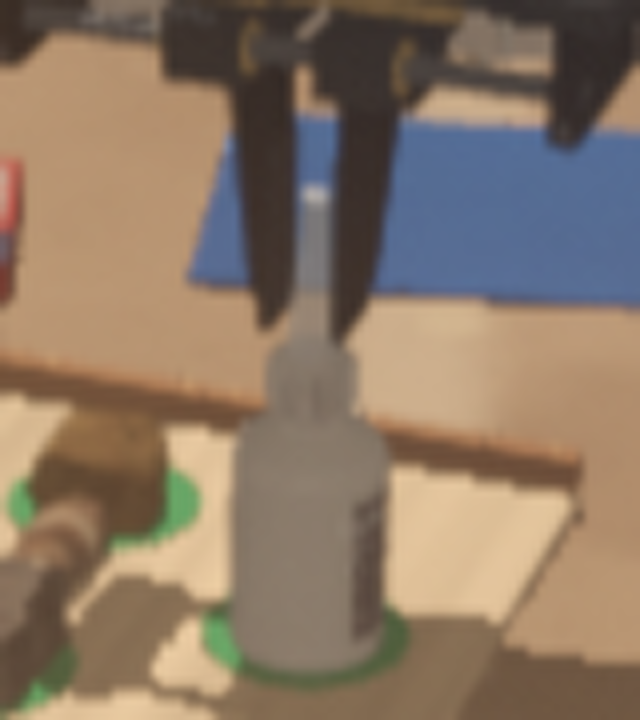

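View pics/t3.png

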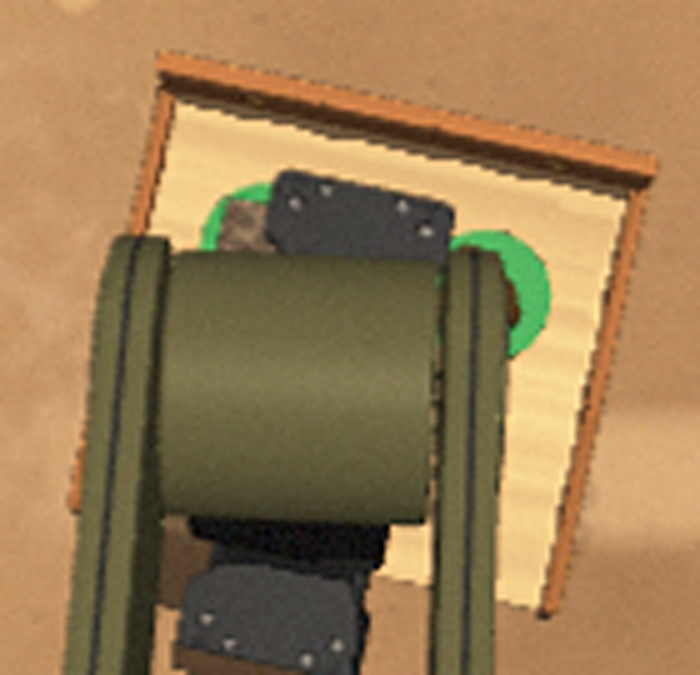

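```bash
python3 -c "
from h import *
for z in (88,99,107,170,200): print('tool',z,(proj('top',[[.5025,.0304,z/1000]])[0]-[209.5,119.5])*5)
for z in (88,):
  for d in (.010,-.010): print((proj('side',[[.5025+d*.978,.0304-d*.208,z/1000]])[0]-[259.5,149.5])*8)
  print('tip if 20mm higher',(proj('side',[[.5025,.0304,.108]])[0]-[259.5,149.5])*8)
  print('tip if 36mm back',(proj('side',[[.5025,-.0056,.088]])[0]-[259.5,149.5])*8)
for e in range(2):
    r=ctrl.read_state();print(r['width'],r['time'])
"
```

```text
tool 88 [328.32996383 446.85735449]
tool 99 [327.79550222 445.53921157]
tool 107 [327.39933832 444.56215236]
tool 170 [324.04043989 436.27809959]
tool 200 [322.27501825 431.92403938]
[282.3191697  390.30442173]
[348.80173155 401.70622804]
tip if 20mm higher [316.56359963 333.2199839 ]
tip if 36mm back [330.13196767 339.53295552]
0.01213720760724525 7.525
0.01213720760724525 7.525
```

```bash
python3 -c "
from h import *
for z in (190,200,208,220):
  for d in (.0535,-.0535): print(z,(proj('side',[[.5025+d*.978,.0303-d*.208,z/1000]])[0]-[199.5,119.5])*4)
"
```

```text
190 [308.99248788 138.71500268]
190 [495.1586919  165.53902168]
200 [308.87584185 121.81271946]
200 [495.8978615  148.23234914]
208 [308.78177036 108.18154089]
208 [496.49412936 134.27153069]
220 [308.63938832  87.55004991]
220 [497.39686636 113.13514515]
```

The picture shows the tips ended above the cap (crop rows ~330–340, cap top ~345), about 20 mm higher than the stated geometry; the fingers are closing toward the nozzle. I reopen and lower, checking by picture.

>>> apply_moves(
  steps=[
    [[0, 0, 0, 0], [0, 0, 0, 0], [0, 0, 0, 0], [0, 0, 0, 0], [0, 0, 0, 0], [0, 0, 0, 0], [0, 0, 0, 0], [0, 0, 0, 0]],
  ],
  hand=0,
)

```text
time: 8.52
tool_pos: [0.5025, 0.0304, 0.099]
ee_rot: [[-0.208, 0.0, 0.978], [-0.978, -0.0, -0.208], [-0.0, -1.0, 0.0]]
contact_force: [0.9, -1.1, -0.2]
width: 0.0475
```

>>> apply_moves(
  steps=[
    [[0, 0.8, 0, 0], [0, 0.6, 0, 0], [0, 0.4, 0, 0], [0, 0, 0, 0]],
  ],
)

```text
time: 9.02
tool_pos: [0.5021, 0.0304, 0.0803]
ee_rot: [[-0.208, -0.001, 0.978], [-0.978, 0.0, -0.208], [0.0, -1.0, -0.001]]
contact_force: [0.3, -0.4, -0.6]
width: 0.0476
```

```bash
python3 go.py; python3 -c "
from h import *
grab('side','s4.png',(260,150,340,240),8)"
```

```text
t 9.03 pos [502.1  30.4  80.3] yaw -12.01 w 47.6 F [ 0.3 -0.4 -0.6] q [-0.05 -0.1   2.08  0.    1.16  0.16]
```

View pics/s4.png

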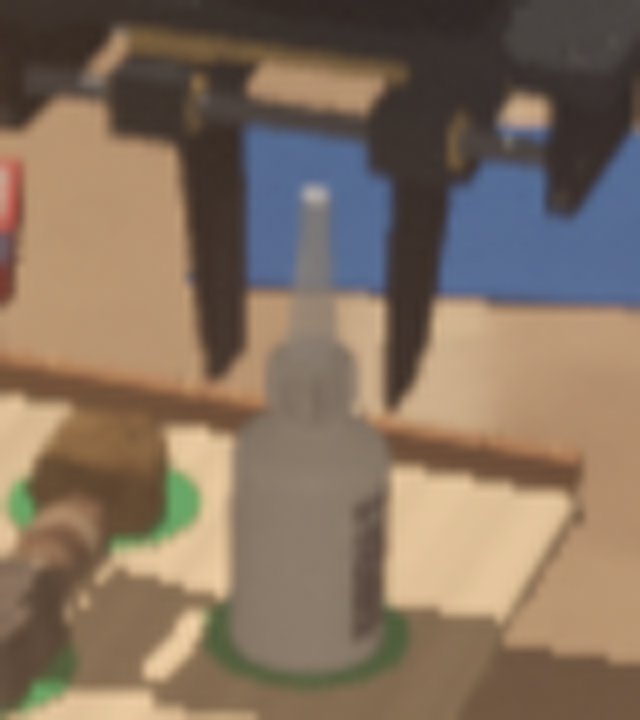

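Tips now beside the cap (rows 380/408; cap about 345–410), gap centred at column 317. Close.

>>> apply_moves(
  steps=[
    [[0, 0.15, 0, 0], [0, 0, 0, 0], [0, 0, 0, 0], [0, 0, 0, 0], [0, 0, 0, 0], [0, 0, 0, 0], [0, 0, 0, 0], [0, 0, 0, 0]],
  ],
  hand=1,
  squeeze=20,
)

```text
time: 10.07
tool_pos: [0.5026, 0.0304, 0.0796]
ee_rot: [[-0.208, 0.0, 0.978], [-0.978, -0.0, -0.208], [-0.0, -1.0, 0.0]]
contact_force: [0.8, 0.8, 0.9]
width: 0.0256
```

```bash
python3 go.py; python3 -c "
from h import *
grab('side','s5.png',(260,150,340,240),8)"
```

```text
t 10.07 pos [502.6  30.4  79.6] yaw -12.0 w 25.6 F [0.8 0.8 0.9] q [-0.05 -0.09  2.08 -0.    1.15  0.16]
```

View pics/s5.png

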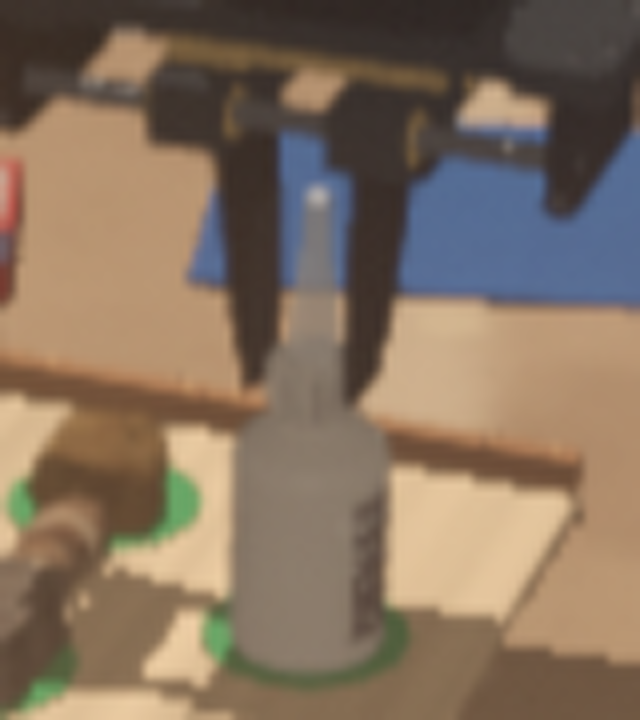

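>>> apply_moves(
  steps=[
    [[0, 0, 0, 0], [0, -0.3, 0, 0], [0, -0.6, 0, 0], [0, -1, 0, 0], [0, -1.5, 0, 0], [0, -1.5, 0, 0], [0, -1, 0, 0], [0, -0.5, 0, 0], [0, 0, 0, 0]],
  ],
  hand=1,
  squeeze=30,
)

```text
time: 11.25
tool_pos: [0.5026, 0.0303, 0.1438]
ee_rot: [[-0.208, 0.001, 0.978], [-0.978, -0.0, -0.208], [-0.0, -1.0, 0.001]]
contact_force: [0.1, 0.4, -1.0]
width: 0.0249
```

```bash
python3 go.py 370 -290 144; python3 -c "
from h import *
grab('side','s6.png',(230,100,380,240),5)"
```

```text
t 11.25 pos [502.6  30.3 143.8] yaw -12.0 w 24.9 F [ 0.1  0.4 -1. ] q [-0.05 -0.16  2.03 -0.    1.27  0.16]
shift cm [ 3.409e+01 -3.000e-02 -6.310e+00]
```

View pics/s6.png

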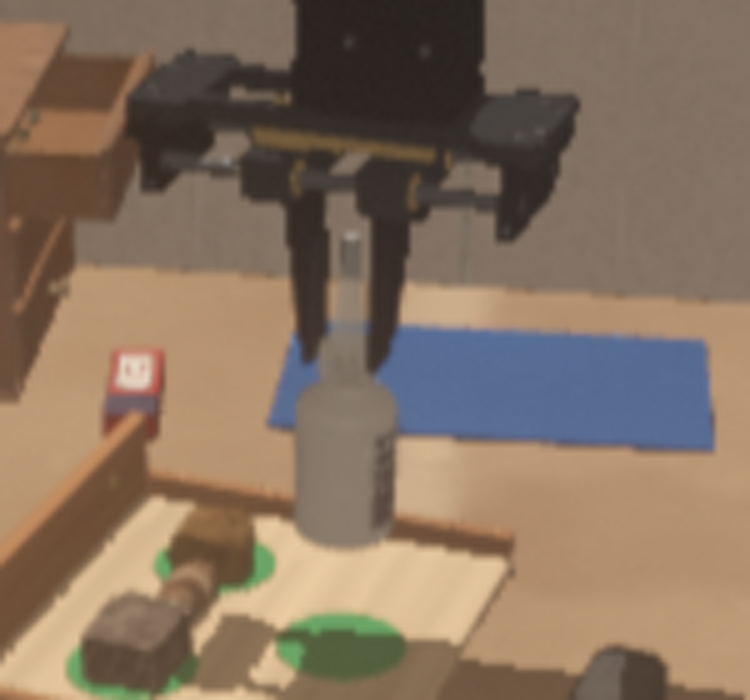

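Bottle hangs upright, clear of the caddy. Carrying it to the mat.

>>> apply_moves(
  steps=[
    [[1.5, 0, -0.28, 0], [3, 0, -0.56, 0], [3.5, 0, -0.65, 0], [3.5, 0, -0.65, 0], [3.5, 0, -0.65, 0], [3.5, 0, -0.65, 0], [3.5, 0, -0.65, 0], [3.5, 0, -0.65, 0], [3.5, 0, -0.65, 0], [3, 0, -0.56, 0], [1.5, 0, -0.28, 0], [0.6, 0, -0.11, 0]],
  ],
)

```text
time: 12.8
tool_pos: [0.3689, -0.2904, 0.1431]
ee_rot: [[-0.209, -0.0, 0.978], [-0.978, 0.001, -0.209], [-0.001, -1.0, -0.001]]
contact_force: [0.9, 1.0, -1.9]
width: 0.0249
```

>>> apply_moves(
  steps=[
    [[0, 0, 0, 0], [0, 1, 0, 0], [0, 1.5, 0, 0], [0, 1.5, 0, 0], [0, 1.2, 0, 0], [0, 0.6, 0, 0], [0, 0.5, 0, 0], [0, 0, 0, 0]],
  ],
)

```text
time: 13.8
tool_pos: [0.3695, -0.29, 0.0803]
ee_rot: [[-0.208, -0.0, 0.978], [-0.978, 0.0, -0.208], [-0.0, -1.0, -0.0]]
contact_force: [0.8, -1.2, -0.5]
width: 0.0252
```

```bash
python3 go.py 370 -290 75.6; python3 -c "
from h import *
grab('side','s7.png',(260,80,400,200),5)"
```

```text
t 13.8 pos [ 369.5 -290.    80.3] yaw -12.01 w 25.2 F [ 0.8 -1.2 -0.5] q [-0.78 -0.18  2.15 -0.    1.16 -0.57]
shift cm [-0.01  0.47  0.05]
```

View pics/s7.png

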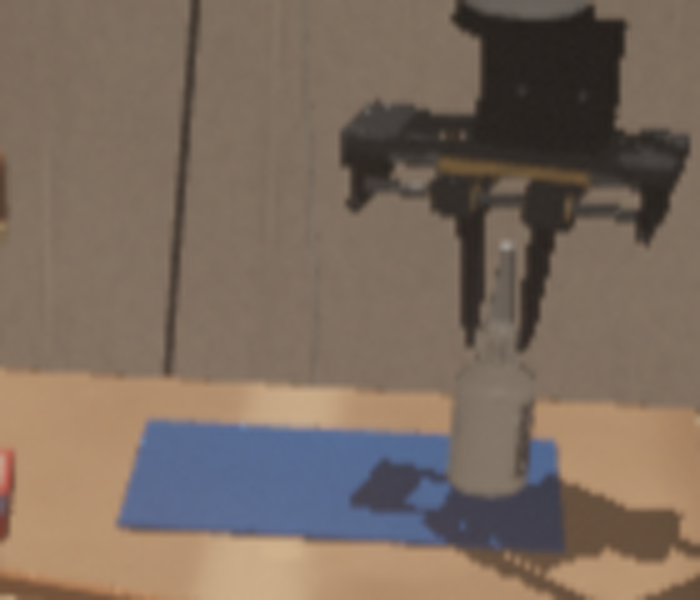

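>>> apply_moves(
  steps=[
    [[0, 0.15, 0, 0], [0, 0.15, 0, 0], [0, 0.1, 0, 0], [0, 0, 0, 0]],
  ],
)

```text
time: 14.35
tool_pos: [0.3695, -0.2899, 0.0764]
ee_rot: [[-0.208, -0.0, 0.978], [-0.978, 0.0, -0.208], [-0.0, -1.0, -0.0]]
contact_force: [-0.1, 0.1, -1.4]
width: 0.0247
```

>>> apply_moves(
  steps=[
    [[0, 0.05, 0, 0], [0, 0, 0, 0]],
  ],
)

```text
time: 14.6
tool_pos: [0.3695, -0.29, 0.0759]
ee_rot: [[-0.208, -0.0, 0.978], [-0.978, 0.0, -0.208], [-0.0, -1.0, -0.0]]
contact_force: [-0.1, -0.6, -0.7]
width: 0.0246
```

>>> apply_moves(
  steps=[
    [[0, 0.05, 0, 0], [0, 0, 0, 0]],
  ],
)

```text
time: 14.85
tool_pos: [0.3696, -0.2901, 0.0756]
ee_rot: [[-0.208, 0.0, 0.978], [-0.978, -0.0, -0.208], [0.0, -1.0, 0.0]]
contact_force: [0.2, 0.4, -0.3]
width: 0.0252
```

>>> apply_moves(
  steps=[
    [[0, 0.05, 0, 0], [0, 0, 0, 0]],
  ],
)

```text
time: 15.1
tool_pos: [0.3698, -0.2903, 0.0755]
ee_rot: [[-0.208, 0.001, 0.978], [-0.978, -0.001, -0.208], [0.0, -1.0, 0.001]]
contact_force: [0.1, 0.4, 2.1]
width: 0.0251
```

>>> apply_moves(
  steps=[
    [[0, 0.05, 0, 0], [0, 0, 0, 0]],
  ],
)

```text
time: 15.35
tool_pos: [0.37, -0.2904, 0.0755]
ee_rot: [[-0.208, 0.001, 0.978], [-0.978, -0.001, -0.208], [0.001, -1.0, 0.001]]
contact_force: [-0.4, 0.7, 6.0]
width: 0.025
```

>>> apply_moves(
  steps=[
    [[0, 0, 0, 0], [0, 0, 0, 0], [0, 0, 0, 0], [0, 0, 0, 0], [0, 0, 0, 0], [0, -1, 0, 0], [0, -2, 0, 0], [0, -3, 0, 0], [0, -3, 0, 0], [0, -2, 0, 0]],
  ],
  hand=0,
)

```text
time: 16.6
tool_pos: [0.37, -0.2905, 0.1869]
ee_rot: [[-0.208, 0.002, 0.978], [-0.978, -0.002, -0.208], [0.001, -1.0, 0.002]]
contact_force: [0.2, 0.8, -0.2]
width: 0.0474
```

```bash
python3 go.py 596 60 120 -12; python3 -c "
from h import *
grab('side','s8.png',(230,80,400,200),4);grab('top','t8.png',(210,120,460,300),3)"
```

```text
t 16.6 pos [ 370.  -290.5  186.9] yaw -12.01 w 47.4 F [ 0.2  0.8 -0.2] q [-0.78 -0.28  2.05 -0.    1.37 -0.57]
shift cm [-38.99   6.67  14.8 ]
turn -0.01
```

View pics/s8.png

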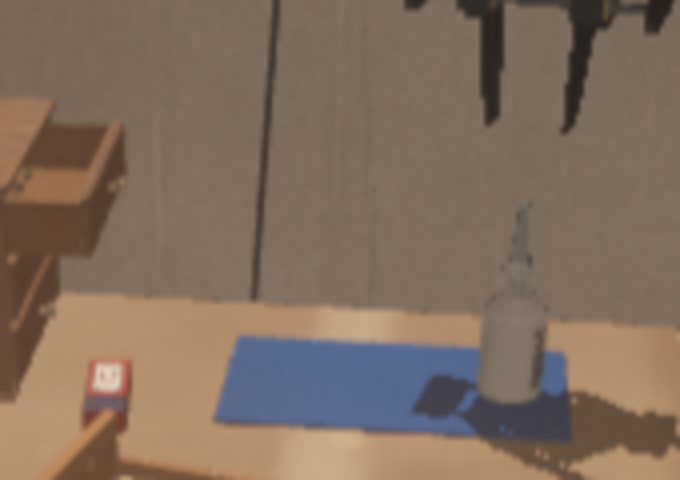

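Bottle stands upright on the mat. Going to the dark block.

>>> apply_moves(
  steps=[
    [[-3.9, 0, 1.48, 0], [-3.9, 0, 1.48, 0], [-3.9, 0, 1.48, 0], [-3.9, 0.5, 1.48, 0], [-3.9, 1, 1.48, 0], [-3.9, 1, 1.48, 0], [-3.9, 1, 1.48, 0], [-3.9, 1, 1.48, 0], [-3.9, 1, 1.48, 0], [-3.9, 1.17, 1.48, 0], [0, 0, 0, 0]],
  ],
  hand=-0.3,
)

```text
time: 18.08
tool_pos: [0.5945, 0.0626, 0.1147]
ee_rot: [[-0.205, -0.005, 0.979], [-0.979, 0.0, -0.205], [0.001, -1.0, -0.005]]
contact_force: [-0.9, -0.6, -0.4]
width: 0.0616
```

>>> apply_moves(
  steps=[
    [[0, 1.5, 0, 0], [0, 2, 0, 0], [0, 2, 0, 0], [0, 1.5, 0, 0], [0, 1, 0, 0], [0, 0, 0, 0]],
  ],
)

```text
time: 18.82
tool_pos: [0.5948, 0.0606, 0.0367]
ee_rot: [[-0.208, -0.002, 0.978], [-0.978, -0.0, -0.208], [0.0, -1.0, -0.002]]
contact_force: [0.2, 0.1, 0.2]
width: 0.0618
```

```bash
python3 go.py 596 60 3 -12; python3 -c "
from h import *
grab('side','s9.png',(200,130,340,250),5);grab('top','t9.png',(210,120,350,255),5)
for d in (.03,-.03): print((proj('side',[[.596+d*.978,.060-d*.208,.05]])[0]-[199.5,129.5])*5)"
```

```text
t 18.82 pos [594.8  60.6  36.7] yaw -12.01 w 61.8 F [0.2 0.1 0.2] q [ 0.01  0.17  1.89 -0.    1.08  0.22]
shift cm [0.03 3.37 0.14]
turn -0.01
[225.28611867 425.55294233]
[345.99002825 448.30989113]
```

View pics/s9.png

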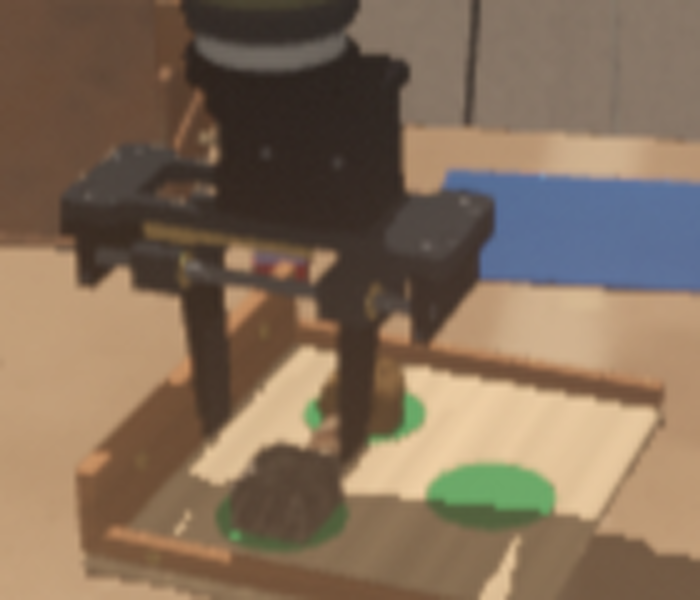

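View pics/t9.png

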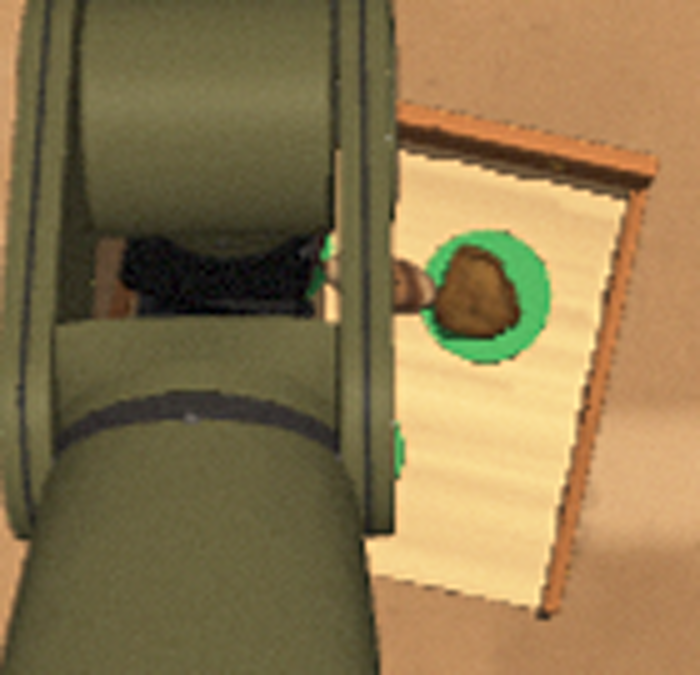

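Fingers straddle the dark block (tips at ~(210,435) and (348,468) of crop, block between). Lower.

>>> apply_moves(
  steps=[
    [[0, 1, 0, 0], [0, 1, 0, 0], [0, 0.5, 0, 0], [0, 0.2, 0, 0], [0, 0, 0, 0]],
  ],
)

```text
time: 19.55
tool_pos: [0.5954, 0.0607, 0.0106]
ee_rot: [[-0.208, -0.0, 0.978], [-0.978, 0.0, -0.208], [0.0, -1.0, -0.0]]
contact_force: [0.2, 0.5, 0.6]
width: 0.0619
```

```bash
python3 go.py 596 60 3 -12; python3 -c "
from h import *
grab('side','s10.png',(230,180,310,260),8)"
```

```text
t 19.55 pos [595.4  60.7  10.6] yaw -12.01 w 61.9 F [0.2 0.5 0.6] q [0.01 0.2  1.91 0.   1.04 0.22]
shift cm [0.05 0.76 0.08]
turn -0.01
```

View pics/s10.png

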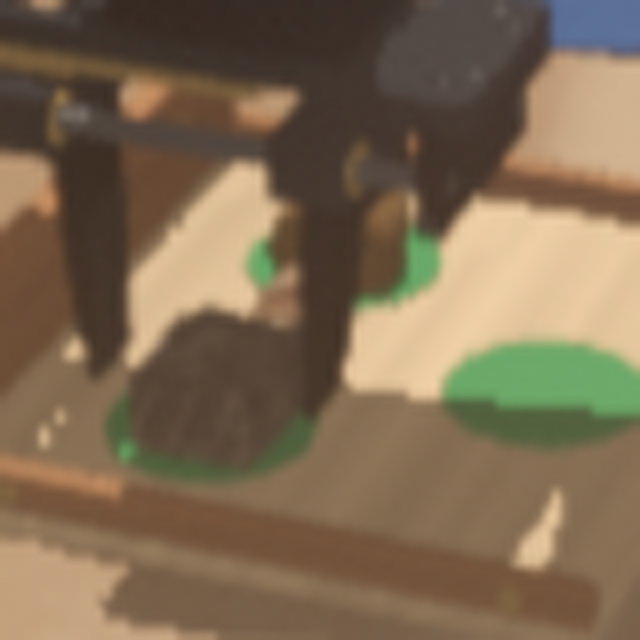

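>>> apply_moves(
  steps=[
    [[0, 0.3, 0, 0], [0, 0.2, 0, 0], [0, 0, 0, 0]],
  ],
)

```text
time: 19.98
tool_pos: [0.5952, 0.0607, 0.0055]
ee_rot: [[-0.208, -0.0, 0.978], [-0.978, -0.0, -0.208], [0.0, -1.0, -0.0]]
contact_force: [0.3, -0.6, -0.0]
width: 0.0618
```

>>> apply_moves(
  steps=[
    [[0, 0, 0, 0], [0, 0, 0, 0], [0, 0, 0, 0], [0, 0, 0, 0], [0, 0, 0, 0], [0, 0, 0, 0]],
  ],
  hand=1,
  squeeze=20,
)

```text
time: 20.72
tool_pos: [0.5955, 0.0607, 0.0058]
ee_rot: [[-0.208, 0.0, 0.978], [-0.978, -0.0, -0.208], [-0.0, -1.0, 0.0]]
contact_force: [1.0, -0.2, -0.0]
width: 0.0385
```

```bash
python3 go.py 596 60 3 -12; python3 -c "
from h import *
grab('side','s11.png',(230,180,310,260),8)"
```

```text
t 20.73 pos [595.5  60.7   5.8] yaw -12.01 w 38.5 F [ 1.  -0.2 -0. ] q [ 0.01  0.21  1.91 -0.    1.03  0.22]
shift cm [0.06 0.28 0.06]
turn -0.01
```

View pics/s11.png

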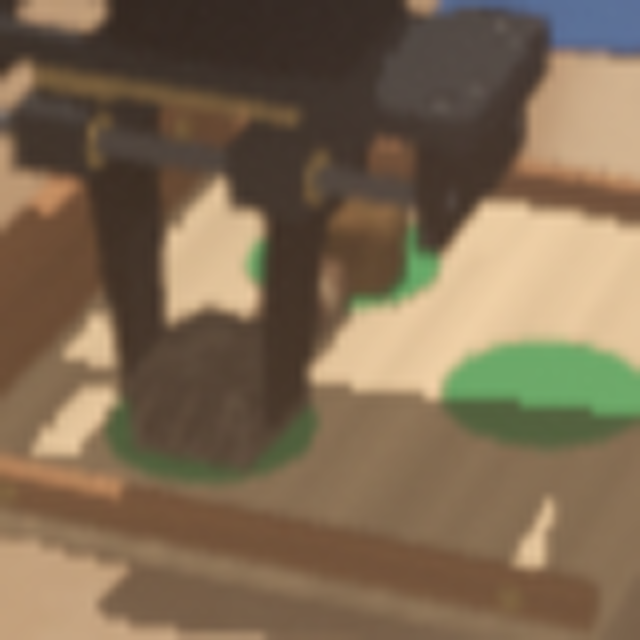

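Block gripped (38.5 mm), unmoved. Lift and carry to the mat at (510, -245).

>>> apply_moves(
  steps=[
    [[0, -0.5, 0, 0], [0, -1, 0, 0], [0, -2, 0, 0], [0, -2, 0, 0], [0, -1.5, 0, 0], [0, 0, 0, 0]],
  ],
)

```text
time: 21.52
tool_pos: [0.5969, 0.0607, 0.0783]
ee_rot: [[-0.208, 0.004, 0.978], [-0.978, 0.0, -0.208], [-0.001, -1.0, 0.004]]
contact_force: [0.7, -0.1, -0.4]
width: 0.0388
```

```bash
python3 go.py 510 -245 70 -12
```

```text
t 21.52 pos [596.9  60.7  78.3] yaw -12.01 w 38.8 F [ 0.7 -0.1 -0.4] q [ 0.01  0.12  1.87 -0.    1.15  0.22]
shift cm [31.71  0.79 -2.15]
turn -0.01
```

>>> apply_moves(
  steps=[
    [[2, 0, -0.14, 0], [3.5, 0, -0.24, 0], [3.5, 0, -0.24, 0], [3.5, 0, -0.24, 0], [3.5, 0, -0.24, 0], [3.5, 0, -0.24, 0], [3.5, 0, -0.24, 0], [3.5, 0, -0.24, 0], [3, 0, -0.21, 0], [1.7, 0, -0.12, 0], [0.5, 0, 0, 0], [0, 0, 0, 0]],
  ],
)

```text
time: 23.02
tool_pos: [0.5082, -0.2447, 0.0754]
ee_rot: [[-0.208, -0.0, 0.978], [-0.978, 0.001, -0.208], [-0.0, -1.0, -0.001]]
contact_force: [0.1, 0.4, -0.9]
width: 0.0385
```

>>> apply_moves(
  steps=[
    [[0, 1, 0, 0], [0, 2, 0, 0], [0, 2, 0, 0], [0, 1, 0, 0], [0, 0.7, 0, 0], [0, 0.3, 0, 0], [0, 0, 0, 0]],
  ],
)

```text
time: 23.9
tool_pos: [0.5087, -0.2451, 0.006]
ee_rot: [[-0.208, 0.0, 0.978], [-0.978, -0.0, -0.208], [0.0, -1.0, 0.0]]
contact_force: [0.3, -0.9, -0.5]
width: 0.0387
```

```bash
python3 go.py 510 -245 1.8 -12; python3 -c "
from h import *
grab('side','s12.png',(260,80,400,200),5)"
```

```text
t 23.9 pos [ 508.7 -245.1    6. ] yaw -12.01 w 38.7 F [ 0.3 -0.9 -0.5] q [-0.54  0.14  1.99 -0.    1.02 -0.33]
shift cm [-0.04  0.42  0.13]
turn -0.01
```

View pics/s12.png

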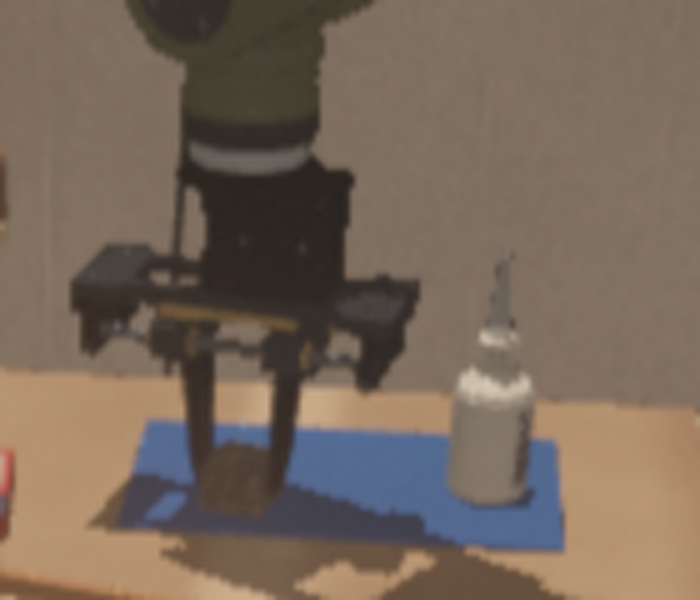

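>>> apply_moves(
  steps=[
    [[0, 0.2, 0, 0], [0, 0.15, 0, 0], [0, 0, 0, 0]],
  ],
)

```text
time: 24.32
tool_pos: [0.5084, -0.2448, 0.0022]
ee_rot: [[-0.208, -0.0, 0.978], [-0.978, 0.0, -0.208], [-0.0, -1.0, -0.0]]
contact_force: [0.5, -1.8, -0.6]
width: 0.0388
```

>>> apply_moves(
  steps=[
    [[0, 0.1, 0, 0], [0, 0, 0, 0]],
  ],
)

```text
time: 24.58
tool_pos: [0.5086, -0.245, 0.0018]
ee_rot: [[-0.208, -0.0, 0.978], [-0.978, -0.0, -0.208], [0.0, -1.0, -0.0]]
contact_force: [-2.3, 1.2, 3.2]
width: 0.0386
```

>>> apply_moves(
  steps=[
    [[0, 0, 0, 0], [0, 0, 0, 0], [0, 0, 0, 0], [0, 0, 0, 0], [0, -1, 0, 0], [0, -2, 0, 0], [0, -3, 0, 0], [0, -3, 0, 0], [0, -1, 0, 0], [0, 0, 0, 0]],
  ],
  hand=-0.35,
)

```text
time: 25.82
tool_pos: [0.5091, -0.2453, 0.1026]
ee_rot: [[-0.208, 0.002, 0.978], [-0.978, -0.001, -0.208], [0.001, -1.0, 0.002]]
contact_force: [-0.6, -0.4, 0.2]
width: 0.0643
```

```bash
python3 go.py 575 -37 90 -12; python3 -c "
from h import *
grab('side','s13.png',(200,80,400,240),4);grab('top','t13.png',(210,120,350,255),5)"
```

```text
t 25.82 pos [ 509.1 -245.3  102.6] yaw -12.0 w 64.3 F [-0.6 -0.4  0.2] q [-0.54  0.02  1.93 -0.    1.19 -0.33]
shift cm [-21.74   1.24   2.12]
turn -0.0
```

View pics/s13.png

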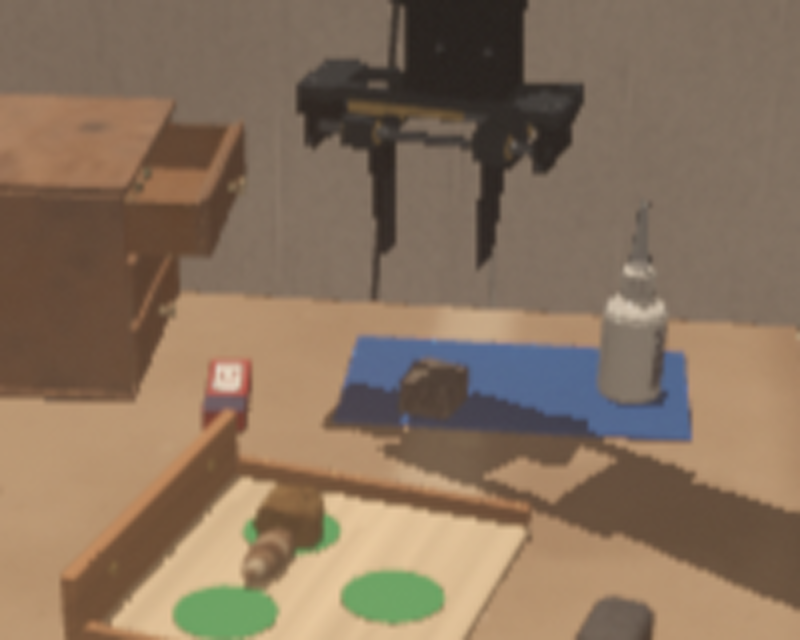

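View pics/t13.png

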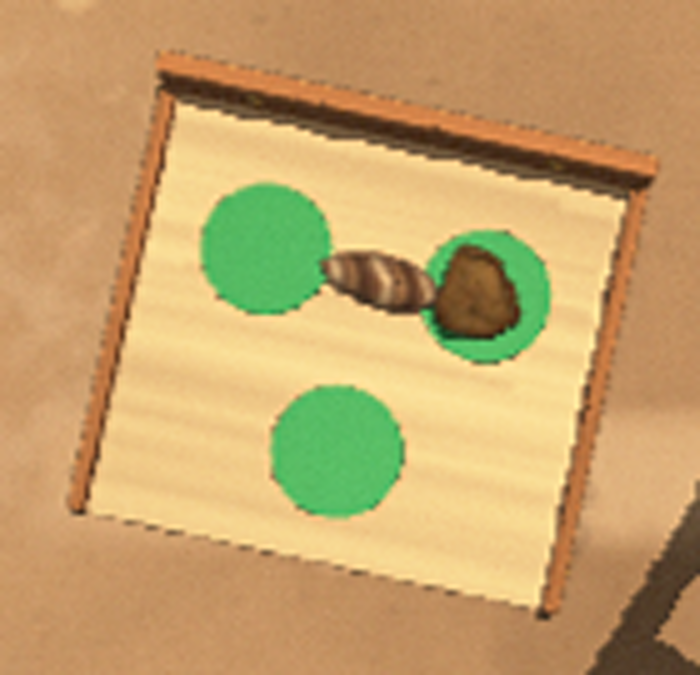

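```bash
python3 -c "
from h import *
tz=lambda u,v:((u+.5)/5-.5+210,(v+.5)/5-.5+120)
print('L',ray('top',tz(266,249),.008),'F',ray('top',tz(338,451),.008))
for z in(.01,.025,.035): print(ray('top',tz(478,292),z))
"
```

```text
L [0.59836572 0.06074706 0.008     ] F [0.5044132  0.02734516 0.008     ]
[ 0.57796237 -0.03754822  0.01      ]
[ 0.57621005 -0.03689411  0.025     ]
[ 0.57504183 -0.03645803  0.035     ]
```

>>> apply_moves(
  steps=[
    [[-2, 0, 0.2, 0], [-3, 0, 0.3, 0], [-3.3, 0, 0.3, 0], [-3.3, 0, 0.3, 0], [-3.3, 0, 0.3, 0], [-3.3, 0.5, 0.3, 0], [-2, 0.5, 0.2, 0], [-1.54, 0.2, 0.2, 0], [0, 0, 0, 0]],
  ],
)

```text
time: 27.05
tool_pos: [0.5741, -0.0359, 0.0887]
ee_rot: [[-0.207, -0.001, 0.978], [-0.978, -0.0, -0.207], [0.0, -1.0, -0.001]]
contact_force: [0.2, 0.2, -0.1]
width: 0.0643
```

```bash
python3 go.py 575 -38 40 -12; python3 -c "
from h import *
grab('side','s14.png',(220,130,340,240),6)"
```

```text
t 27.05 pos [574.1 -35.9  88.7] yaw -11.93 w 64.3 F [ 0.2  0.2 -0.1] q [-0.16  0.06  1.92 -0.    1.17  0.05]
shift cm [0.19 4.87 0.14]
turn 0.07
```

View pics/s14.png

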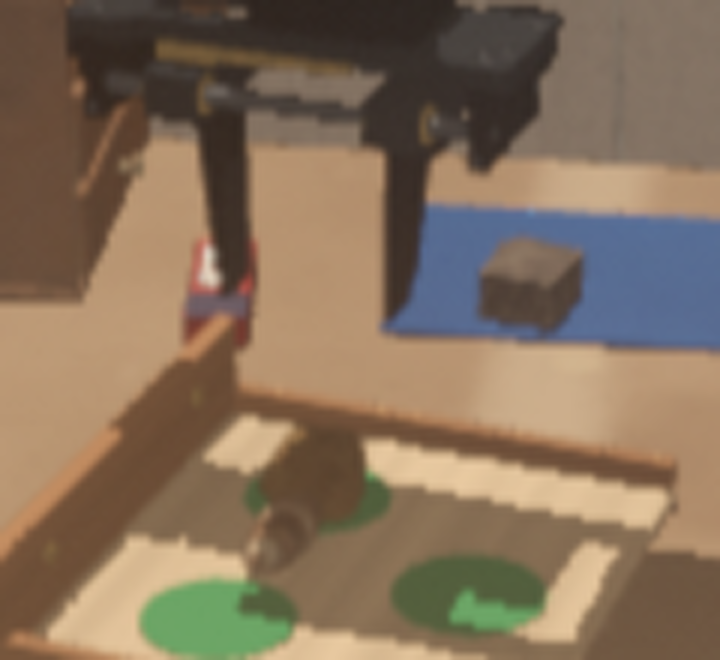

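>>> apply_moves(
  steps=[
    [[0.15, 1.5, 0.14, 0], [0, 2, 0, 0], [0, 2, 0, 0], [0, 1, 0, 0], [0, 0.8, 0, 0], [0, 0.4, 0, 0], [0, 0.2, 0, 0], [0, 0, 0, 0]],
  ],
)

```text
time: 28.1
tool_pos: [0.5756, -0.0384, 0.0106]
ee_rot: [[-0.208, 0.001, 0.978], [-0.978, -0.0, -0.208], [-0.0, -1.0, 0.001]]
contact_force: [0.3, -0.0, 0.5]
width: 0.0643
```

```bash
python3 go.py 575 -38 7 -12; python3 -c "
from h import *
grab('side','s15.png',(220,150,320,240),7)"
```

```text
t 28.1 pos [575.6 -38.4  10.6] yaw -12.0 w 64.3 F [ 0.3 -0.   0.5] q [-0.16  0.16  1.96 -0.    1.03  0.05]
shift cm [-0.03  0.36 -0.07]
turn -0.0
```

View pics/s15.png

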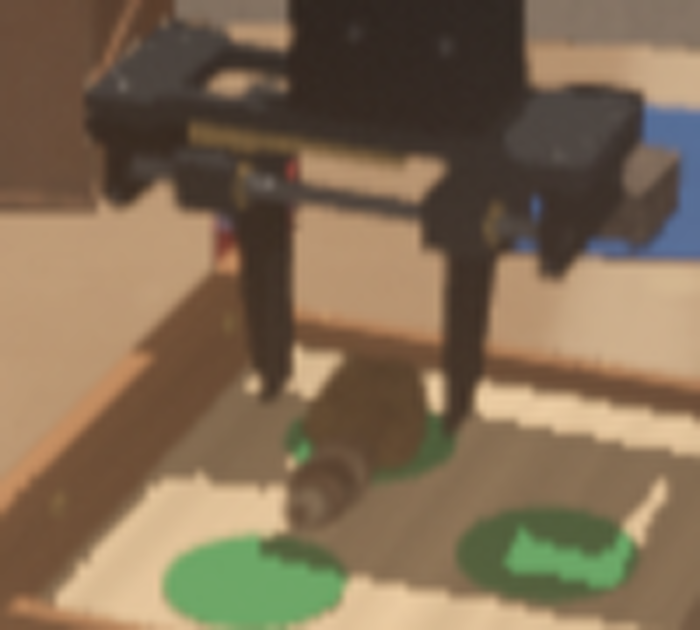

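>>> apply_moves(
  steps=[
    [[0, 0.25, 0, 0], [0, 0.15, 0, 0], [0, 0, 0, 0]],
  ],
)

```text
time: 28.52
tool_pos: [0.5751, -0.0384, 0.0061]
ee_rot: [[-0.208, -0.0, 0.978], [-0.978, 0.0, -0.208], [0.0, -1.0, -0.0]]
contact_force: [0.8, 0.3, 0.4]
width: 0.0638
```

>>> apply_moves(
  steps=[
    [[0, 0, 0, 0], [0, 0, 0, 0], [0, 0, 0, 0], [0, 0, 0, 0], [0, 0, 0, 0], [0, 0, 0, 0]],
  ],
  hand=1,
  squeeze=20,
)

```text
time: 29.28
tool_pos: [0.5752, -0.0384, 0.0062]
ee_rot: [[-0.208, -0.0, 0.978], [-0.978, -0.0, -0.208], [0.0, -1.0, -0.0]]
contact_force: [-0.8, 0.1, 0.2]
width: 0.0393
```

```bash
python3 go.py 575 -38 7 -12; python3 -c "
from h import *
grab('side','s16.png',(220,150,320,240),7)"
```

```text
t 29.27 pos [575.2 -38.4   6.2] yaw -12.0 w 39.3 F [-0.8  0.1  0.2] q [-0.16  0.16  1.96 -0.    1.02  0.05]
shift cm [-0.04 -0.08 -0.03]
turn -0.0
```

View pics/s16.png

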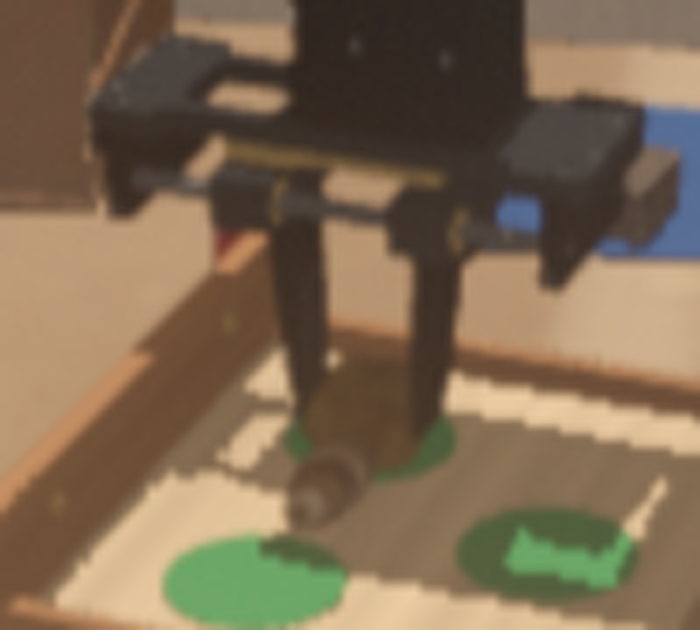

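>>> apply_moves(
  steps=[
    [[0, -0.5, 0, 0], [0, -1, 0, 0], [0, -2, 0, 0], [0, -2, 0, 0], [0, -1.2, 0, 0], [0, -0.3, 0, 0], [0, 0, 0, 0]],
  ],
)

```text
time: 30.2
tool_pos: [0.5751, -0.0384, 0.0762]
ee_rot: [[-0.208, -0.0, 0.978], [-0.978, 0.0, -0.208], [0.0, -1.0, -0.0]]
contact_force: [0.5, -0.4, -1.5]
width: 0.039
```

```bash
python3 go.py 515 -325 76 -12; python3 -c "
from h import *
grab('side','s17.png',(220,130,320,240),6)"
```

```text
t 30.2 pos [575.1 -38.4  76.2] yaw -12.0 w 39.0 F [ 0.5 -0.4 -1.5] q [-0.16  0.07  1.92 -0.    1.15  0.05]
shift cm [2.929e+01 2.000e-02 8.000e-02]
turn -0.0
```

View pics/s17.png

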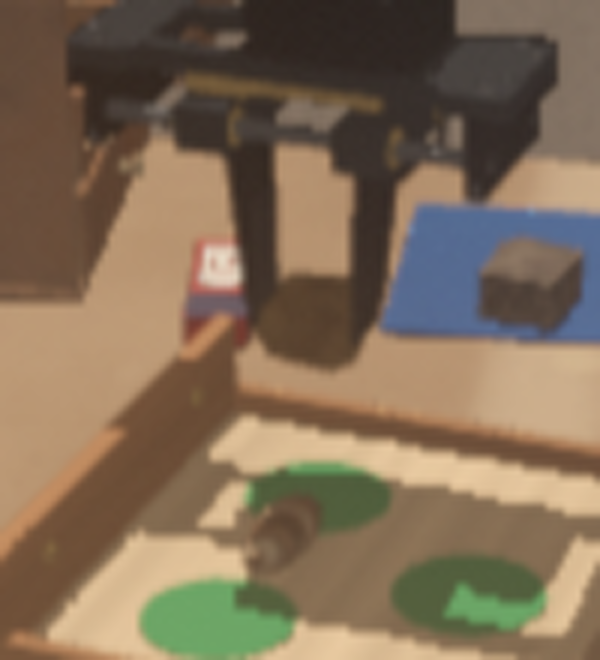

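>>> apply_moves(
  steps=[
    [[2, 0, 0, 0], [3.3, 0, 0, 0], [3.5, 0, 0, 0], [3.5, 0, 0, 0], [3.5, 0, 0, 0], [3.5, 0, 0, 0], [3.5, 0, 0, 0], [3.2, 0, 0, 0], [2, 0, 0, 0], [1.3, 0, 0.1, 0], [0, 0, 0, 0]],
  ],
)

```text
time: 31.62
tool_pos: [0.5151, -0.3256, 0.0761]
ee_rot: [[-0.209, -0.0, 0.978], [-0.978, 0.0, -0.209], [-0.0, -1.0, -0.0]]
contact_force: [-0.2, 1.3, -0.8]
width: 0.0387
```

>>> apply_moves(
  steps=[
    [[0, 1, 0, 0], [0, 2, 0, 0], [0, 2, 0, 0], [0, 1, 0, 0], [0, 0.6, 0, 0], [0, 0.3, 0, 0], [0, 0.2, 0, 0], [0, 0, 0, 0]],
  ],
)

```text
time: 32.62
tool_pos: [0.5156, -0.3254, 0.0057]
ee_rot: [[-0.208, 0.001, 0.978], [-0.978, -0.0, -0.208], [0.0, -1.0, 0.001]]
contact_force: [0.1, -0.1, -0.5]
width: 0.0391
```

>>> apply_moves(
  steps=[
    [[0, 0.15, 0, 0], [0, 0, 0, 0], [0, 0.1, 0, 0], [0, 0, 0, 0]],
  ],
)

```text
time: 33.12
tool_pos: [0.5152, -0.3251, 0.0027]
ee_rot: [[-0.208, -0.0, 0.978], [-0.978, 0.0, -0.208], [-0.0, -1.0, -0.0]]
contact_force: [-0.0, 0.4, -0.0]
width: 0.0387
```

```bash
python3 go.py 515 -325 2.2 -12; python3 -c "
from h import *
grab('side','s18.png',(260,80,400,200),5)"
```

```text
t 33.12 pos [ 515.2 -325.1    2.7] yaw -12.01 w 38.7 F [-0.   0.4 -0. ] q [-0.65  0.23  1.88  0.    1.03 -0.44]
shift cm [-0.01  0.05 -0.03]
turn -0.01
```

View pics/s18.png

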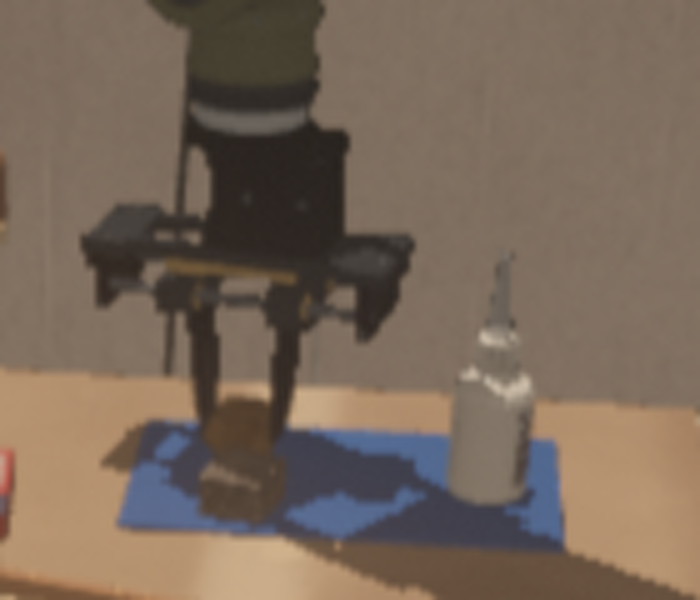

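>>> apply_moves(
  steps=[
    [[0, 0.06, 0, 0], [0, 0, 0, 0]],
  ],
)

```text
time: 33.42
tool_pos: [0.5153, -0.3252, 0.0023]
ee_rot: [[-0.208, 0.0, 0.978], [-0.978, -0.0, -0.208], [0.0, -1.0, 0.0]]
contact_force: [0.5, 0.1, -0.2]
width: 0.0389
```

>>> apply_moves(
  steps=[
    [[0, 0.06, 0, 0], [0, 0, 0, 0]],
  ],
)

```text
time: 33.67
tool_pos: [0.5154, -0.3253, 0.0022]
ee_rot: [[-0.208, -0.0, 0.978], [-0.978, -0.0, -0.208], [0.0, -1.0, -0.0]]
contact_force: [-2.0, 1.7, 5.0]
width: 0.0392
```

>>> apply_moves(
  steps=[
    [[0, 0, 0, 0], [0, 0, 0, 0], [0, 0, 0, 0], [0, 0, 0, 0], [0, -1, 0, 0], [0, -2, 0, 0], [0, -3, 0, 0], [0, -3, 0, 0], [0, -1, 0, 0], [0, 0, 0, 0]],
  ],
  hand=-0.35,
)

```text
time: 34.92
tool_pos: [0.5159, -0.3256, 0.103]
ee_rot: [[-0.208, 0.002, 0.978], [-0.978, -0.001, -0.208], [0.001, -1.0, 0.002]]
contact_force: [-0.4, 0.9, -0.0]
width: 0.0642
```

```bash
python3 -c "
from meas import *
measure('egg',(.584,.007,.02),.008,-.25,tag='alone')
grab('side','s19.png',(200,100,400,250),4)
tz=lambda u,v:((u+.5)/5-.5+210,(v+.5)/5-.5+120)
print(ray('top',tz(380,282),.02))
";python3 go.py 584 7 80 -16
```

```text
egg {'side': (np.float64(266.3), np.float64(218.95), 129, 0.45)}
   ['side'] [ 0.5824  0.012  -0.2661  0.0778]
   ['side'] [ 0.5824  0.012  -0.2661  0.0778]
[0.58145396 0.00785025 0.02      ]
t 35.17 pos [ 514.5 -324.6   99.9] yaw -12.01 w 64.1 F [ 0.1  0.  -1.1] q [-0.65  0.12  1.83  0.    1.19 -0.44]
shift cm [-33.88   2.03  -0.1 ]
turn 3.99
```

View pics/s19.png

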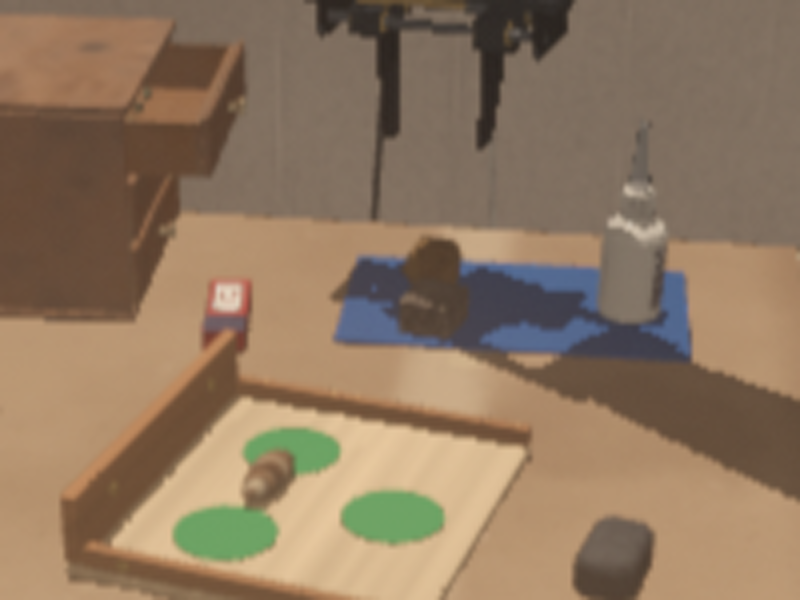

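>>> apply_moves(
  steps=[
    [[-2, 0, 0, 0], [-3.5, 0, 0, 0], [-3.6, 0, 0, 0], [-3.6, 0, 0, 0], [-3.6, 0, 0, 0], [-3.6, 0, 0, 0], [-3.6, 0.4, 0, 0], [-3.6, 0.5, 0, 0], [-3.5, 0.5, 0, 0], [-2, 0.5, -0.1, 0], [-1.38, 0.1, -0.23, 0], [0, 0, 0, 3.5]],
  ],
  hand=-0.1,
)

```text
time: 36.67
tool_pos: [0.5824, 0.0088, 0.0813]
ee_rot: [[-0.268, -0.001, 0.963], [-0.963, -0.0, -0.268], [0.0, -1.0, -0.001]]
contact_force: [-0.5, -0.3, 0.3]
width: 0.0521
```

>>> apply_moves(
  steps=[
    [[0, 1, 0, 0], [0, 1.5, 0, 0], [0, 1.5, 0, 0], [0, 0.5, 0, 0], [0, 0, 0, 0]],
  ],
)

```text
time: 37.3
tool_pos: [0.5822, 0.0078, 0.0357]
ee_rot: [[-0.267, -0.002, 0.964], [-0.964, 0.0, -0.267], [0.0, -1.0, -0.002]]
contact_force: [0.8, -1.3, 0.1]
width: 0.0526
```

```bash
python3 go.py 582 8.5 5 -15.5; python3 -c "
from h import *
grab('side','s20.png',(220,140,320,240),7)"
```

```text
t 37.3 pos [582.2   7.8  35.7] yaw -15.51 w 52.6 F [ 0.8 -1.3  0.1] q [-0.08  0.14  1.93  0.    1.08  0.19]
shift cm [-0.06  3.07 -0.04]
turn -0.01
```

View pics/s20.png

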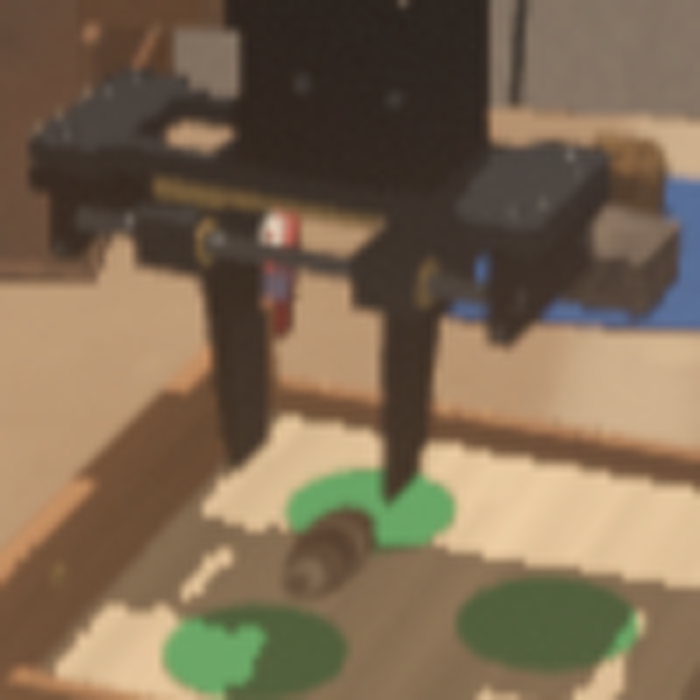

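>>> apply_moves(
  steps=[
    [[0, 1, 0, 0], [0, 1, 0, 0], [0, 0.6, 0, 0], [0, 0.3, 0, 0], [0, 0.15, 0, 0], [0, 0, 0, 0]],
  ],
)

```text
time: 38.1
tool_pos: [0.5829, 0.0079, 0.0062]
ee_rot: [[-0.267, 0.0, 0.964], [-0.964, 0.0, -0.267], [-0.0, -1.0, 0.0]]
contact_force: [-0.6, 0.1, 0.0]
width: 0.0525
```

>>> apply_moves(
  steps=[
    [[0, 0, 0, 0], [0, 0, 0, 0], [0, 0, 0, 0], [0, 0, 0, 0], [0, 0, 0, 0], [0, 0, 0, 0]],
  ],
  hand=1,
  squeeze=15,
)

```text
time: 38.85
tool_pos: [0.5828, 0.0079, 0.0061]
ee_rot: [[-0.267, 0.0, 0.964], [-0.964, -0.0, -0.267], [0.0, -1.0, 0.0]]
contact_force: [-0.4, 0.0, -1.1]
width: 0.0211
```

>>> apply_moves(
  steps=[
    [[0, -0.5, 0, 0], [0, -1, 0, 0], [0, -2, 0, 0], [0, -2, 0, 0], [0, -1.2, 0, 0], [0, -0.3, 0, 0], [0, 0, 0, 0]],
  ],
)

```text
time: 39.72
tool_pos: [0.5826, 0.0079, 0.076]
ee_rot: [[-0.267, -0.0, 0.964], [-0.964, -0.0, -0.267], [0.0, -1.0, -0.0]]
contact_force: [0.2, 0.6, -1.6]
width: 0.0209
```

```bash
python3 go.py 463 284 75 7; python3 -c "
from h import *
grab('side','s21.png',(220,130,320,240),6)"
```

```text
t 39.73 pos [582.6   7.9  76. ] yaw -15.51 w 20.9 F [ 0.2  0.6 -1.6] q [-0.08  0.09  1.91 -0.    1.15  0.19]
shift cm [-23.41   0.1  -18.9 ]
turn -22.51
```

View pics/s21.png

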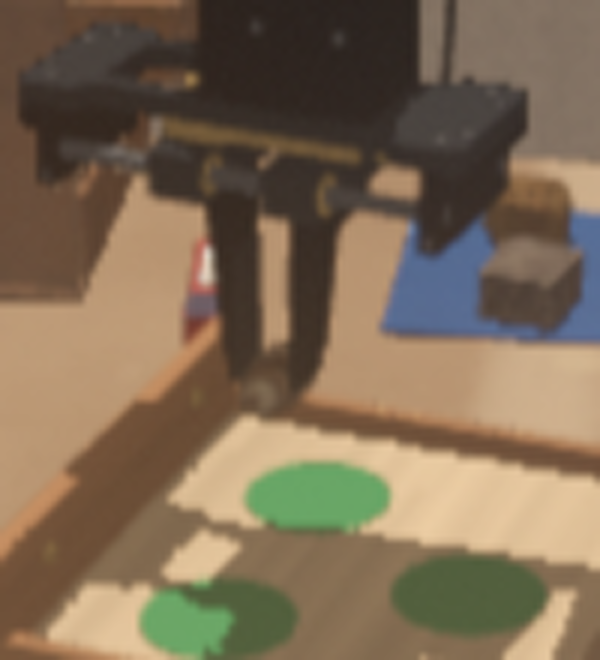

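>>> apply_moves(
  steps=[
    [[-1.5, 0, -1.2, 0], [-2.8, 0, -2.26, 0], [-2.9, 0, -2.34, 0], [-2.9, 0, -2.34, 0], [-2.9, 0, -2.34, 0], [-2.9, 0, -2.34, 0], [-2.9, 0, -2.34, 0], [-2.7, 0, -2.19, 0], [-1.4, 0, -1.15, 0], [-0.5, 0, -0.4, 0], [0, 0, 0, 0]],
  ],
)

```text
time: 41.15
tool_pos: [0.4631, 0.2837, 0.0758]
ee_rot: [[-0.267, -0.0, 0.964], [-0.964, -0.0, -0.267], [0.001, -1.0, -0.0]]
contact_force: [-0.9, 0.2, -0.3]
width: 0.0209
```

>>> apply_moves(
  steps=[
    [[0, 0, 0, -7], [0, 0, 0, -8], [0, 0, 0, -7.4], [0, 0, 0, 0], [0, 1, 0, 0], [0, 1.5, 0, 0], [0, 1, 0, 0], [0, 0, 0, 0]],
  ],
)

```text
time: 42.15
tool_pos: [0.462, 0.2833, 0.0392]
ee_rot: [[0.12, -0.003, 0.993], [-0.993, -0.001, 0.12], [0.001, -1.0, -0.003]]
contact_force: [0.7, -0.2, -0.3]
width: 0.0209
```

```bash
python3 go.py 463 284.5 0 6.9; python3 -c "
from h import *
grab('side','s22.png',(250,220,370,330),6);grab('top','t22.png',(110,170,230,280),6)
for p in [(.463,.2845,.035),(.463,.2845,.002)]: print((proj('side',[p])[0]-[249.5,219.5])*6)"
```

```text
t 42.15 pos [462.  283.3  39.2] yaw 6.88 w 20.9 F [ 0.7 -0.2 -0.3] q [ 0.45  0.05  2.02 -0.    1.08  0.33]
shift cm [-0.11  3.92  0.13]
turn -0.02
[322.66708165 411.23542643]
[320.61210081 494.40064179]
```

View pics/s22.png

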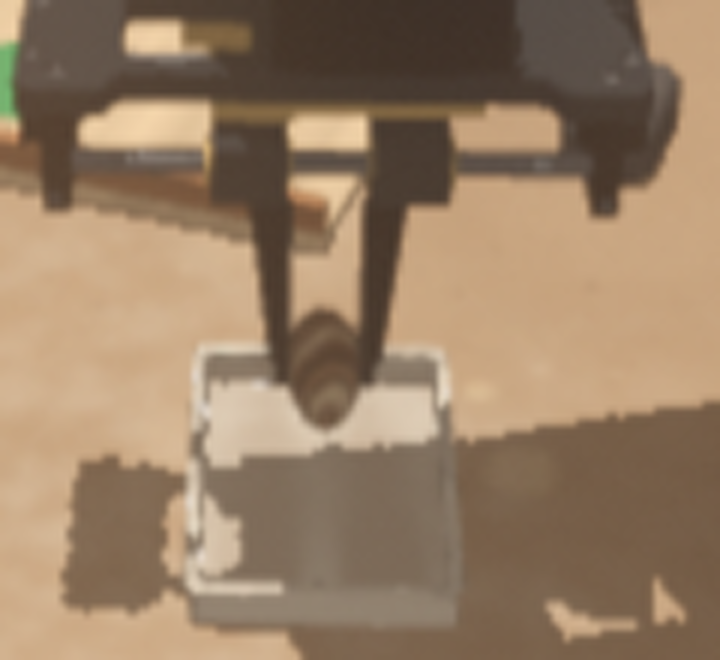

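View pics/t22.png

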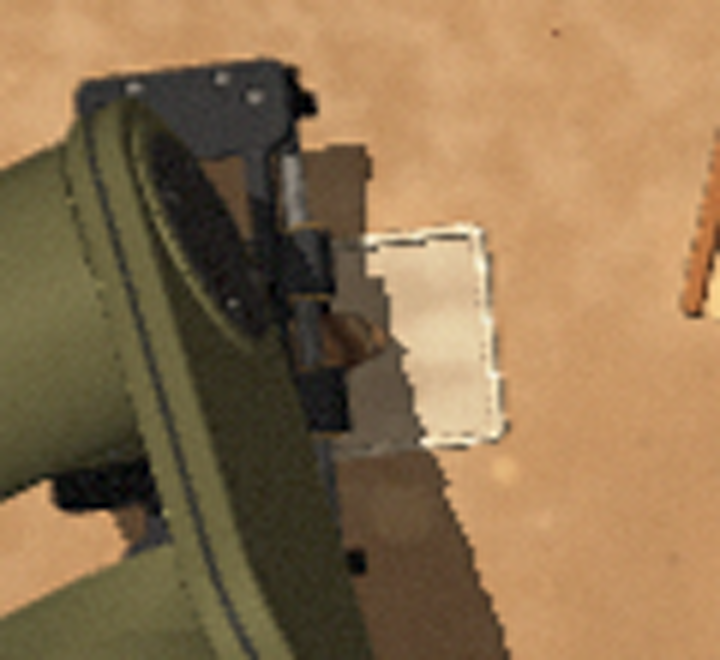

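Agate centred over the tray at (325,368) in the crop, aligned with its length. Lower.

>>> apply_moves(
  steps=[
    [[0, 1, 0, 0], [0, 1, 0, 0], [0, 0.7, 0, 0], [0, 0.5, 0, 0], [0, 0.3, 0, 0], [0, 0.1, 0, 0], [0, 0, 0, 0]],
  ],
)

```text
time: 43.12
tool_pos: [0.4634, 0.284, 0.0052]
ee_rot: [[0.12, 0.0, 0.993], [-0.993, 0.0, 0.12], [-0.0, -1.0, 0.0]]
contact_force: [0.5, -0.7, -1.3]
width: 0.021
```

>>> apply_moves(
  steps=[
    [[0, 0.1, 0, 0], [0, 0, 0, 0]],
  ],
)

```text
time: 43.38
tool_pos: [0.4632, 0.2839, 0.0041]
ee_rot: [[0.12, 0.0, 0.993], [-0.993, 0.0, 0.12], [-0.0, -1.0, 0.0]]
contact_force: [1.0, 0.2, -0.6]
width: 0.0206
```

>>> apply_moves(
  steps=[
    [[0, 0.1, 0, 0], [0, 0, 0, 0]],
  ],
)

```text
time: 43.62
tool_pos: [0.4631, 0.2838, 0.003]
ee_rot: [[0.12, -0.0, 0.993], [-0.993, -0.0, 0.12], [0.0, -1.0, -0.0]]
contact_force: [0.1, 0.1, -0.0]
width: 0.021
```

>>> apply_moves(
  steps=[
    [[0, 0.12, 0, 0], [0, 0, 0, 0]],
  ],
)

```text
time: 43.88
tool_pos: [0.4631, 0.2838, 0.0017]
ee_rot: [[0.12, -0.0, 0.993], [-0.993, -0.0, 0.12], [0.0, -1.0, -0.0]]
contact_force: [0.3, -0.5, -0.2]
width: 0.0209
```

>>> apply_moves(
  steps=[
    [[0, 0.1, 0, 0], [0, 0, 0, 0]],
  ],
)

```text
time: 44.12
tool_pos: [0.4631, 0.2839, 0.0008]
ee_rot: [[0.12, -0.0, 0.993], [-0.993, -0.0, 0.12], [0.0, -1.0, -0.0]]
contact_force: [-0.1, 0.6, -0.8]
width: 0.0209
```

>>> apply_moves(
  steps=[
    [[0, 0.06, 0, 0], [0, 0, 0, 0]],
  ],
)

```text
time: 44.38
tool_pos: [0.4631, 0.2839, 0.0002]
ee_rot: [[0.12, -0.0, 0.993], [-0.993, -0.0, 0.12], [0.0, -1.0, -0.0]]
contact_force: [-0.6, 0.1, -0.7]
width: 0.0214
```

>>> apply_moves(
  steps=[
    [[0, 0.06, 0, 0], [0, 0, 0, 0]],
  ],
)

```text
time: 44.62
tool_pos: [0.4633, 0.2839, 0.0]
ee_rot: [[0.12, -0.0, 0.993], [-0.993, 0.0, 0.12], [-0.0, -1.0, -0.0]]
contact_force: [-0.9, -0.4, 3.1]
width: 0.021
```

>>> apply_moves(
  steps=[
    [[0, 0, 0, 0], [0, 0, 0, 0], [0, 0, 0, 0], [0, -0.5, 0, 0], [0, -1, 0, 0], [0, -2, 0, 0], [0, -3, 0, 0], [0, -2, 0, 0], [0, 0, 0, 0]],
  ],
  hand=0.2,
)

```text
time: 45.75
tool_pos: [0.4647, 0.2846, 0.0872]
ee_rot: [[0.12, 0.004, 0.993], [-0.993, 0.002, 0.12], [-0.002, -1.0, 0.004]]
contact_force: [-0.5, 0.4, -0.1]
width: 0.0378
```

```bash
python3 go.py 370 -290.4 185 -12; python3 -c "
from h import *
grab('side','s23.png',(250,220,370,330),6)"
```

```text
t 45.75 pos [464.7 284.6  87.2] yaw 6.89 w 37.8 F [-0.5  0.4 -0.1] q [ 0.45 -0.01  1.99  0.    1.16  0.33]
shift cm [ 55.94  -9.95 -16.26]
turn 18.89
```

View pics/s23.png

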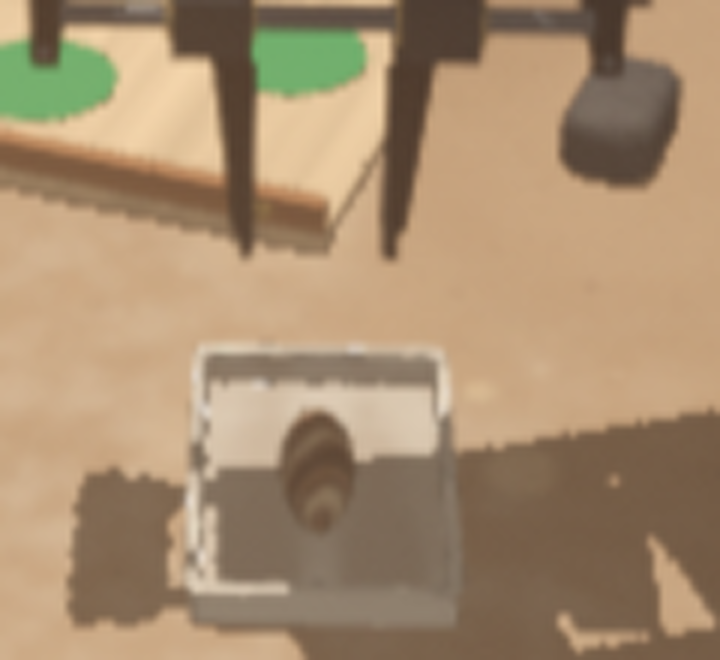

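```bash
python3 go.py 509 -245 95 -12
```

```text
t 45.8 pos [463.7 284.1  85.4] yaw 6.9 w 37.9 F [ 0.2 -0.9 -0.6] q [ 0.45 -0.01  1.99 -0.    1.16  0.33]
shift cm [53.07 -0.99 -1.85]
turn 18.9
```

>>> apply_moves(
  steps=[
    [[2.5, -1, 0, 0], [4.5, 0, -0.2, 0], [5.2, 0, -0.2, 0], [5.2, 0, -0.2, 0], [5.2, 0, -0.2, 0], [5.2, 0, -0.2, 0], [5.2, 0, -0.2, 0], [5.2, 0, -0.2, 0], [5.2, 0, -0.2, 0], [4.5, 0, -0.2, 0], [3, 0, 0, 0], [2.2, 0, 0, 0]],
  ],
  hand=-0.35,
)

```text
time: 47.3
tool_pos: [0.5082, -0.2463, 0.093]
ee_rot: [[0.119, -0.002, 0.993], [-0.993, 0.002, 0.119], [-0.002, -1.0, -0.002]]
contact_force: [0.9, 0.7, 1.3]
width: 0.0641
```

>>> apply_moves(
  steps=[
    [[0, 0, 0, 6.3], [0, 0, 0, 6.3], [0, 0, 0, 6.3], [0, 0, 0, 0], [0, 0, 0, 0]],
  ],
)

```text
time: 47.92
tool_pos: [0.5089, -0.2451, 0.0942]
ee_rot: [[-0.206, -0.001, 0.979], [-0.979, 0.0, -0.206], [-0.0, -1.0, -0.001]]
contact_force: [0.7, 0.4, 0.4]
width: 0.064
```

```bash
python3 go.py 508.6 -245 1.8 -12; python3 -c "
from h import *
grab('side','s24.png',(260,80,400,200),5)"
```

```text
t 47.92 pos [ 508.9 -245.1   94.2] yaw -11.9 w 64.0 F [0.7 0.4 0.4] q [-0.54  0.03  1.94  0.    1.18 -0.34]
shift cm [ 0.    9.24 -0.02]
turn 0.1
```

View pics/s24.png

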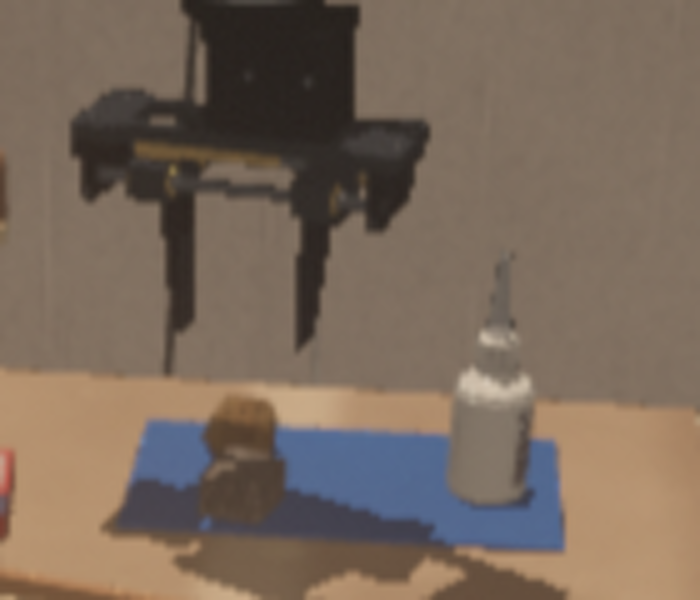

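Aligned over the block; descend to the release pose (z = 1.8 mm reading) and grip.

>>> apply_moves(
  steps=[
    [[0, 1, 0, 0], [0, 2, 0, 0], [0, 2.4, 0, 0], [0, 2, 0, 0], [0, 1, 0, 0], [0, 0.5, 0, 0], [0, 0.3, 0, 0], [0, 0, 0, 0]],
  ],
)

```text
time: 48.98
tool_pos: [0.5094, -0.2457, 0.0031]
ee_rot: [[-0.208, 0.001, 0.978], [-0.978, -0.0, -0.208], [0.0, -1.0, 0.001]]
contact_force: [-0.0, -0.0, 0.4]
width: 0.0643
```

>>> apply_moves(
  steps=[
    [[0, 0, 0, 0], [0, 0, 0, 0], [0, 0, 0, 0], [0, 0, 0, 0], [0, 0, 0, 0], [0, 0, 0, 0]],
  ],
  hand=1,
  squeeze=20,
)

```text
time: 49.72
tool_pos: [0.5092, -0.2455, 0.0029]
ee_rot: [[-0.208, 0.0, 0.978], [-0.978, -0.0, -0.208], [0.0, -1.0, 0.0]]
contact_force: [-0.0, 0.9, 2.2]
width: 0.0385
```

>>> apply_moves(
  steps=[
    [[0, -0.5, 0, 0], [0, -1, 0, 0], [0, -2, 0, 0], [0, -2, 0, 0], [0, -1.2, 0, 0], [0, -0.3, 0, 0], [0, 0, 0, 0]],
  ],
)

```text
time: 50.6
tool_pos: [0.5089, -0.2454, 0.0726]
ee_rot: [[-0.208, -0.0, 0.978], [-0.978, 0.0, -0.208], [-0.0, -1.0, -0.0]]
contact_force: [0.0, 0.3, -0.8]
width: 0.0384
```

```bash
python3 go.py 595.5 60.7 70 -12
```

```text
t 50.6 pos [ 508.9 -245.4   72.6] yaw -12.0 w 38.4 F [ 0.   0.3 -0.8] q [-0.54  0.05  1.95 -0.    1.14 -0.33]
shift cm [-31.74   0.26   2.1 ]
turn -0.0
```

>>> apply_moves(
  steps=[
    [[-2, 0, 0.14, 0], [-3.5, 0, 0.24, 0], [-3.5, 0, 0.24, 0], [-3.5, 0, 0.24, 0], [-3.5, 0, 0.24, 0], [-3.5, 0, 0.24, 0], [-3.5, 0, 0.24, 0], [-3.5, 0, 0.24, 0], [-3, 0, 0.2, 0], [-1.7, 0, 0.08, 0], [-0.5, 0, 0, 0], [0, 0, 0, 0]],
  ],
)

```text
time: 52.1
tool_pos: [0.5952, 0.0602, 0.0723]
ee_rot: [[-0.208, -0.001, 0.978], [-0.978, -0.0, -0.208], [0.0, -1.0, -0.001]]
contact_force: [0.0, 0.1, 0.6]
width: 0.0388
```

```bash
python3 go.py 595.5 60.3 6.9 -12
```

```text
t 52.1 pos [595.2  60.2  72.3] yaw -12.0 w 38.8 F [0.  0.1 0.6] q [ 0.01  0.12  1.88 -0.    1.14  0.22]
shift cm [-0.02  6.54  0.03]
turn 0.0
```

>>> apply_moves(
  steps=[
    [[0, 1, 0, 0], [0, 2, 0, 0], [0, 1.5, 0, 0], [0, 1, 0, 0], [0, 0.5, 0, 0], [0, 0.3, 0, 0], [0, 0.1, 0, 0], [0, 0, 0, 0]],
  ],
)

```text
time: 53.1
tool_pos: [0.5959, 0.0603, 0.0091]
ee_rot: [[-0.208, 0.001, 0.978], [-0.978, -0.0, -0.208], [-0.0, -1.0, 0.001]]
contact_force: [-1.2, -0.9, -0.6]
width: 0.0382
```

>>> apply_moves(
  steps=[
    [[0, 0.1, 0, 0], [0, 0, 0, 0]],
  ],
)

```text
time: 53.35
tool_pos: [0.5956, 0.0602, 0.0078]
ee_rot: [[-0.208, 0.0, 0.978], [-0.978, -0.0, -0.208], [-0.0, -1.0, 0.0]]
contact_force: [0.1, 0.3, -1.2]
width: 0.0389
```

>>> apply_moves(
  steps=[
    [[0, 0.06, 0, 0], [0, 0, 0, 0]],
  ],
)

```text
time: 53.6
tool_pos: [0.5955, 0.0603, 0.007]
ee_rot: [[-0.208, -0.0, 0.978], [-0.978, 0.0, -0.208], [0.0, -1.0, -0.0]]
contact_force: [0.4, -0.6, -1.2]
width: 0.0387
```

>>> apply_moves(
  steps=[
    [[0, 0.06, 0, 0], [0, 0, 0, 0]],
  ],
)

```text
time: 53.85
tool_pos: [0.5956, 0.0603, 0.0069]
ee_rot: [[-0.208, -0.0, 0.978], [-0.978, -0.0, -0.208], [0.0, -1.0, -0.0]]
contact_force: [-2.1, 0.0, 3.9]
width: 0.0386
```

>>> apply_moves(
  steps=[
    [[0, 0, 0, 0], [0, 0, 0, 0], [0, 0, 0, 0], [0, 0, 0, 0], [0, -1, 0, 0], [0, -2, 0, 0], [0, -3, 0, 0], [0, -2.5, 0, 0], [0, -0.5, 0, 0], [0, 0, 0, 0]],
  ],
  hand=-0.3,
)

```text
time: 55.1
tool_pos: [0.5958, 0.0603, 0.0971]
ee_rot: [[-0.208, 0.001, 0.978], [-0.978, 0.0, -0.208], [-0.0, -1.0, 0.001]]
contact_force: [-0.5, -1.4, 0.8]
width: 0.0615
```

```bash
python3 go.py 515.3 -325.2 95 -12; python3 -c "
from h import *
grab('side','s25.png',(200,160,380,270),4)"
```

```text
t 55.1 pos [595.8  60.3  97.1] yaw -12.0 w 61.5 F [-0.5 -1.4  0.8] q [0.01 0.1  1.86 0.   1.18 0.22]
shift cm [39.38  0.2   0.15]
turn -0.0
```

View pics/s25.png

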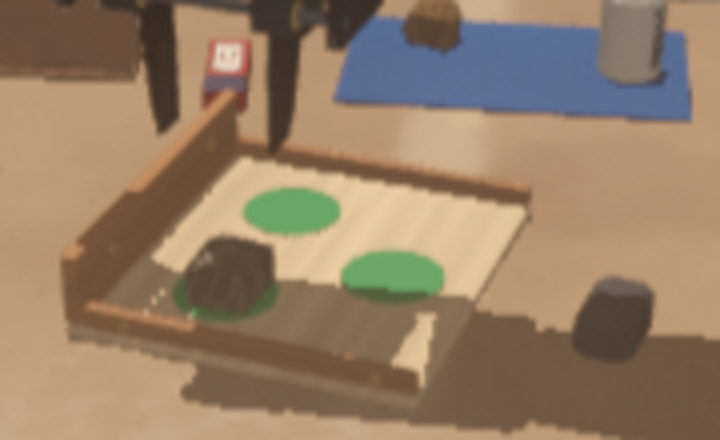

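Block sits as in the first picture (crop 185–275, 235–312). Now the amber lump.

>>> apply_moves(
  steps=[
    [[2, 0, 0, 0], [3.6, 0, 0, 0], [4, 0, 0, 0], [4, 0, 0, 0], [4, 0, 0, 0], [4, 0, 0, 0], [4, 0, 0, 0], [4, 0, 0, 0], [4, 0, 0, 0], [3, 0, 0, 0], [1.8, 0, 0.1, 0], [1, 0, 0, 0]],
  ],
  hand=-0.35,
)

```text
time: 56.65
tool_pos: [0.5137, -0.3261, 0.0958]
ee_rot: [[-0.209, -0.001, 0.978], [-0.978, 0.001, -0.209], [-0.001, -1.0, -0.001]]
contact_force: [0.6, 0.3, 0.2]
width: 0.0643
```

>>> apply_moves(
  steps=[
    [[0, 0, 0, 0], [0, 1, 0, 0], [0, 2, 0, 0], [0, 2, 0, 0], [0, 1.5, 0, 0], [0, 1, 0, 0], [0, 0, 0, 0]],
  ],
)

```text
time: 57.52
tool_pos: [0.514, -0.3249, 0.0202]
ee_rot: [[-0.208, -0.002, 0.978], [-0.978, 0.001, -0.208], [-0.001, -1.0, -0.002]]
contact_force: [0.8, -0.1, 0.7]
width: 0.0642
```

```bash
python3 go.py 515.3 -325.2 2.6 -12; python3 -c "
from h import *
grab('side','s26.png',(260,80,400,200),5)"
```

```text
t 57.52 pos [ 514.  -324.9   20.2] yaw -12.01 w 64.2 F [ 0.8 -0.1  0.7] q [-0.65  0.21  1.88  0.    1.06 -0.44]
shift cm [0.01 1.76 0.14]
turn -0.01
```

View pics/s26.png

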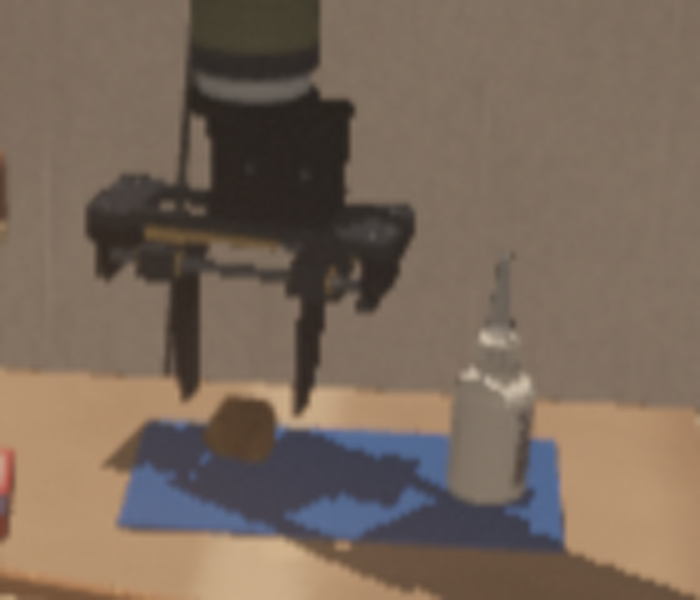

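>>> apply_moves(
  steps=[
    [[0, 0.8, 0.1, 0], [0, 0.5, 0, 0], [0, 0.3, 0, 0], [0, 0.1, 0, 0], [0, 0, 0, 0]],
  ],
)

```text
time: 58.2
tool_pos: [0.5156, -0.3256, 0.0045]
ee_rot: [[-0.208, 0.0, 0.978], [-0.978, -0.0, -0.208], [0.0, -1.0, 0.0]]
contact_force: [0.3, 0.2, 0.2]
width: 0.0644
```

>>> apply_moves(
  steps=[
    [[0, 0, 0, 0], [0, 0, 0, 0], [0, 0, 0, 0], [0, 0, 0, 0], [0, 0, 0, 0], [0, 0, 0, 0]],
  ],
  hand=1,
  squeeze=20,
)

```text
time: 58.95
tool_pos: [0.5155, -0.3256, 0.0045]
ee_rot: [[-0.208, -0.0, 0.978], [-0.978, -0.0, -0.208], [0.0, -1.0, -0.0]]
contact_force: [-1.6, -0.1, 1.4]
width: 0.038
```

>>> apply_moves(
  steps=[
    [[0, -0.5, 0, 0], [0, -1, 0, 0], [0, -2, 0, 0], [0, -2, 0, 0], [0, -1.2, 0, 0], [0, -0.3, 0, 0], [0, 0, 0, 0]],
  ],
)

```text
time: 59.82
tool_pos: [0.5154, -0.3254, 0.0744]
ee_rot: [[-0.208, -0.0, 0.978], [-0.978, 0.0, -0.208], [-0.0, -1.0, -0.0]]
contact_force: [0.5, -0.6, -1.1]
width: 0.0382
```

```bash
python3 go.py 575.2 -38.4 70 -12
```

```text
t 59.83 pos [ 515.4 -325.4   74.4] yaw -12.01 w 38.2 F [ 0.5 -0.6 -1.1] q [-0.65  0.15  1.85  0.    1.15 -0.44]
shift cm [-29.32   0.44  -0.12]
turn -0.01
```

>>> apply_moves(
  steps=[
    [[-2, 0, 0, 0], [-3.3, 0, 0, 0], [-3.5, 0, 0, 0], [-3.5, 0, 0, 0], [-3.5, 0, 0, 0], [-3.5, 0, 0, 0], [-3.5, 0, 0, 0], [-3.2, 0, 0, 0], [-2, 0, -0.1, 0], [-1.32, 0, 0, 0], [0, 0, 0, 0], [0, 0, 0, 0]],
  ],
)

```text
time: 61.32
tool_pos: [0.5754, -0.0392, 0.0743]
ee_rot: [[-0.209, -0.0, 0.978], [-0.978, -0.0, -0.209], [0.0, -1.0, -0.0]]
contact_force: [-0.4, 0.5, -0.8]
width: 0.0382
```

```bash
python3 go.py 575.2 -38.6 8.5 -12
```

```text
t 61.33 pos [575.4 -39.2  74.3] yaw -12.04 w 38.2 F [-0.4  0.5 -0.8] q [-0.16  0.08  1.92 -0.    1.14  0.05]
shift cm [-0.05  6.58 -0.03]
turn -0.04
```

>>> apply_moves(
  steps=[
    [[-0.05, 1, 0, 0], [0, 2, 0, 0], [0, 1.5, 0, 0], [0, 1, 0, 0], [0, 0.5, 0, 0], [0, 0.3, 0, 0], [0, 0.1, 0, 0], [0, 0, 0, 0]],
  ],
)

```text
time: 62.32
tool_pos: [0.576, -0.0381, 0.0109]
ee_rot: [[-0.208, 0.001, 0.978], [-0.978, -0.0, -0.208], [-0.0, -1.0, 0.001]]
contact_force: [-0.5, -0.5, -0.7]
width: 0.0385
```

>>> apply_moves(
  steps=[
    [[0, 0.1, 0, 0], [0, 0, 0, 0]],
  ],
)

```text
time: 62.58
tool_pos: [0.5757, -0.0381, 0.0096]
ee_rot: [[-0.208, 0.0, 0.978], [-0.978, -0.0, -0.208], [-0.0, -1.0, 0.0]]
contact_force: [-0.3, -0.8, -0.5]
width: 0.0379
```

>>> apply_moves(
  steps=[
    [[0, 0.06, 0, 0], [0, 0, 0, 0]],
  ],
)

```text
time: 62.82
tool_pos: [0.5756, -0.0381, 0.0088]
ee_rot: [[-0.208, -0.0, 0.978], [-0.978, 0.0, -0.208], [0.0, -1.0, -0.0]]
contact_force: [-0.2, -0.3, -0.6]
width: 0.0379
```

>>> apply_moves(
  steps=[
    [[0, 0.06, 0, 0], [0, 0, 0, 0]],
  ],
)

```text
time: 63.08
tool_pos: [0.5757, -0.0381, 0.0085]
ee_rot: [[-0.208, 0.0, 0.978], [-0.978, -0.0, -0.208], [0.0, -1.0, 0.0]]
contact_force: [-0.5, 0.2, 1.2]
width: 0.0381
```

>>> apply_moves(
  steps=[
    [[0, 0, 0, 0], [0, 0, 0, 0], [0, 0, 0, 0], [0, 0, 0, 0], [0, -1, 0, 0], [0, -2, 0, 0], [0, -3, 0, 0], [0, -2.5, 0, 0], [0, -1.5, 0, 0], [0, 0, 0, 0]],
  ],
  hand=-0.3,
)

```text
time: 64.32
tool_pos: [0.5769, -0.0382, 0.1105]
ee_rot: [[-0.208, 0.004, 0.978], [-0.978, -0.001, -0.208], [-0.0, -1.0, 0.004]]
contact_force: [0.0, -0.4, 0.4]
width: 0.0614
```

```bash
python3 go.py 370 -290.4 185 -12; python3 -c "
from h import *
grab('side','s27.png',(200,160,380,270),4)"
```

```text
t 64.33 pos [576.9 -38.2 110.5] yaw -12.01 w 61.4 F [ 0.  -0.4  0.4] q [-0.16  0.04  1.9  -0.    1.2   0.05]
shift cm [ 28.97  -7.51 -14.96]
turn -0.01
```

View pics/s27.png

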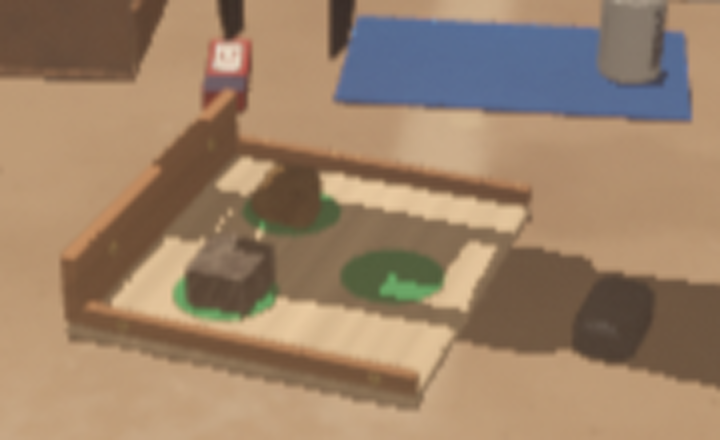

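Amber back in place too (crop 252–322, 163–228, as before). Now the bottle.

>>> apply_moves(
  steps=[
    [[0, -2.5, 0, 0], [1, -3, -0.5, 0], [3, -2, -1.5, 0], [3.5, 0, -1.8, 0], [3.5, 0, -1.8, 0], [3.5, 0, -1.8, 0], [3.5, 0, -1.8, 0], [3.5, 0, -1.8, 0], [3.5, 0, -1.8, 0], [2.5, 0, -1.3, 0], [1.5, 0, -0.86, 0], [0, 0, 0, 0]],
  ],
)

```text
time: 65.88
tool_pos: [0.3684, -0.2907, 0.1824]
ee_rot: [[-0.21, -0.001, 0.978], [-0.978, 0.001, -0.21], [-0.001, -1.0, -0.001]]
contact_force: [0.5, -0.0, 0.3]
width: 0.0619
```

```bash
python3 go.py 370 -290.4 75.5 -12; python3 -c "
from h import *
grab('side','s28.png',(280,60,400,190),5)
for z in (8,84,102,152): print('axis',z,(proj('side',[[.370,-.2904,(z-4)/1000]])[0]-[279.5,59.5])*5)"
```

```text
t 65.88 pos [ 368.4 -290.7  182.4] yaw -12.11 w 61.9 F [ 0.5 -0.   0.3] q [-0.78 -0.28  2.06  0.    1.36 -0.57]
shift cm [-0.05 10.69  0.17]
turn -0.11
axis 8 [388.04942654 587.37445835]
axis 84 [397.84702565 465.16923161]
axis 102 [400.24414749 435.26998648]
axis 152 [407.06475046 350.19676361]
```

View pics/s28.png

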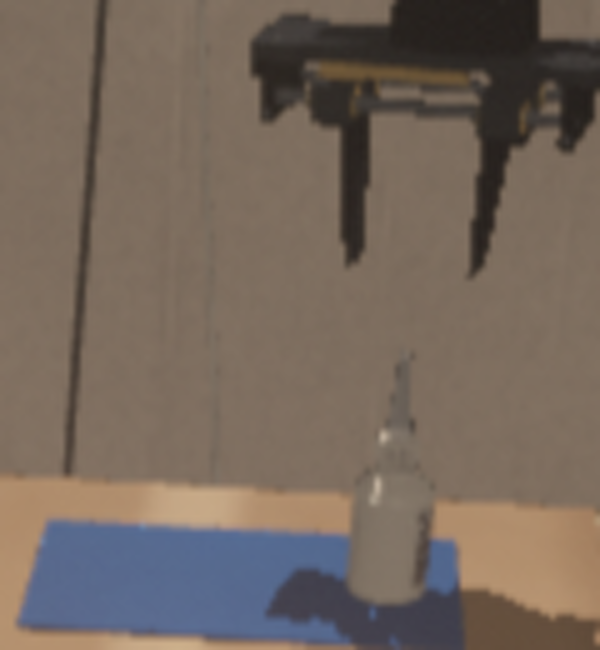

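>>> apply_moves(
  steps=[
    [[0, 1, 0.1, 0], [0, 2, 0, 0], [0, 2, 0, 0], [0, 2, 0, 0], [0, 1.5, 0, 0], [0, 1, 0, 0], [0, 0.7, 0, 0], [0, 0.4, 0, 0], [0, 0, 0, 0]],
  ],
  hand=-0.1,
)

```text
time: 67.05
tool_pos: [0.37, -0.2909, 0.0773]
ee_rot: [[-0.208, 0.0, 0.978], [-0.978, -0.0, -0.208], [0.0, -1.0, 0.0]]
contact_force: [0.1, -0.2, 0.4]
width: 0.0522
```

>>> apply_moves(
  steps=[
    [[0, 0, 0, 0], [0, 0, 0, 0], [0, 0, 0, 0], [0, 0, 0, 0], [0, 0, 0, 0], [0, 0, 0, 0]],
  ],
  hand=1,
  squeeze=25,
)

```text
time: 67.8
tool_pos: [0.3701, -0.291, 0.0775]
ee_rot: [[-0.208, 0.0, 0.978], [-0.978, -0.0, -0.208], [0.0, -1.0, 0.0]]
contact_force: [-0.2, -1.2, 1.8]
width: 0.025
```

```bash
python3 go.py 370 -290.4 75.5 -12; python3 -c "
from h import *
grab('side','s29.png',(280,60,400,190),5)"
```

```text
t 67.8 pos [ 370.1 -291.    77.5] yaw -12.0 w 25.0 F [-0.2 -1.2  1.8] q [-0.78 -0.17  2.15 -0.    1.16 -0.57]
shift cm [-0.05  0.2  -0.02]
turn -0.0
```

View pics/s29.png

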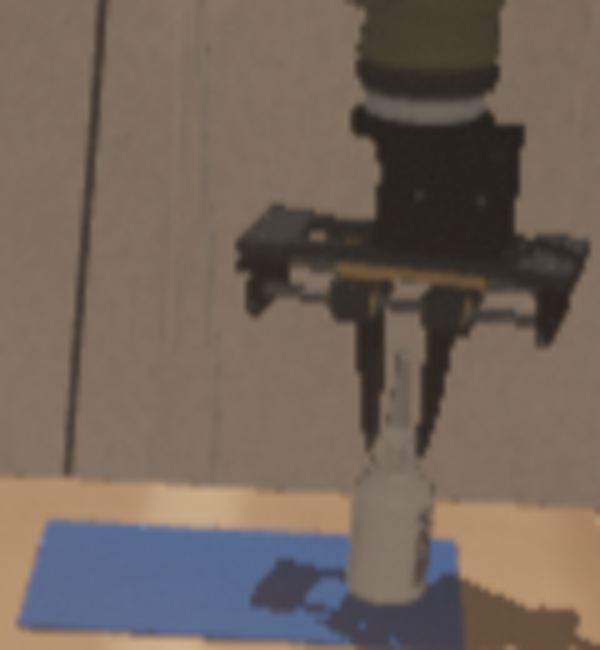

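>>> apply_moves(
  steps=[
    [[0, 0, 0, 0], [0, -0.3, 0, 0], [0, -0.6, 0, 0], [0, -1, 0, 0], [0, -1.5, 0, 0], [0, -1.5, 0, 0], [0, -1, 0, 0], [0, -0.5, 0, 0], [0, 0, 0, 0]],
  ],
  hand=1,
  squeeze=30,
)

```text
time: 68.97
tool_pos: [0.3701, -0.2909, 0.1416]
ee_rot: [[-0.208, 0.0, 0.978], [-0.978, -0.0, -0.208], [0.0, -1.0, 0.0]]
contact_force: [0.2, 0.5, -0.9]
width: 0.0248
```

```bash
python3 go.py 502.6 29.9 141 -12
```

```text
t 68.97 pos [ 370.1 -290.9  141.6] yaw -12.0 w 24.8 F [ 0.2  0.5 -0.9] q [-0.78 -0.24  2.1  -0.    1.28 -0.57]
shift cm [-34.13   0.05   6.29]
turn -0.0
```

>>> apply_moves(
  steps=[
    [[-1.5, 0, 0.28, 0], [-3, 0, 0.55, 0], [-3.5, 0, 0.64, 0], [-3.5, 0, 0.64, 0], [-3.5, 0, 0.64, 0], [-3.5, 0, 0.64, 0], [-3.5, 0, 0.64, 0], [-3.5, 0, 0.64, 0], [-3.5, 0, 0.65, 0], [-3, 0, 0.56, 0], [-1.5, 0, 0.28, 0], [-0.63, 0, 0.13, 0]],
  ],
)

```text
time: 70.47
tool_pos: [0.5022, 0.0307, 0.1408]
ee_rot: [[-0.207, -0.001, 0.978], [-0.978, -0.0, -0.207], [0.0, -1.0, -0.001]]
contact_force: [-0.5, 0.1, -1.3]
width: 0.0248
```

>>> apply_moves(
  steps=[
    [[0, 0, 0, 0], [0, 1, 0, 0], [0, 1.5, 0, 0], [0, 1.2, 0, 0], [0, 0.8, 0, 0], [0, 0.5, 0, 0], [0, 0.3, 0, 0], [0, 0, 0, 0]],
  ],
)

```text
time: 71.47
tool_pos: [0.5026, 0.03, 0.0883]
ee_rot: [[-0.208, 0.0, 0.978], [-0.978, 0.0, -0.208], [-0.0, -1.0, 0.0]]
contact_force: [0.3, -0.1, 0.8]
width: 0.025
```

```bash
python3 go.py 502.6 29.9 81.5 -12; python3 -c "
from h import *
grab('side','s30.png',(230,120,350,240),5)"
```

```text
t 71.47 pos [502.6  30.   88.3] yaw -12.0 w 25.0 F [ 0.3 -0.1  0.8] q [-0.05 -0.1   2.08  0.    1.17  0.16]
shift cm [0.01 0.68 0.  ]
turn -0.0
```

View pics/s30.png

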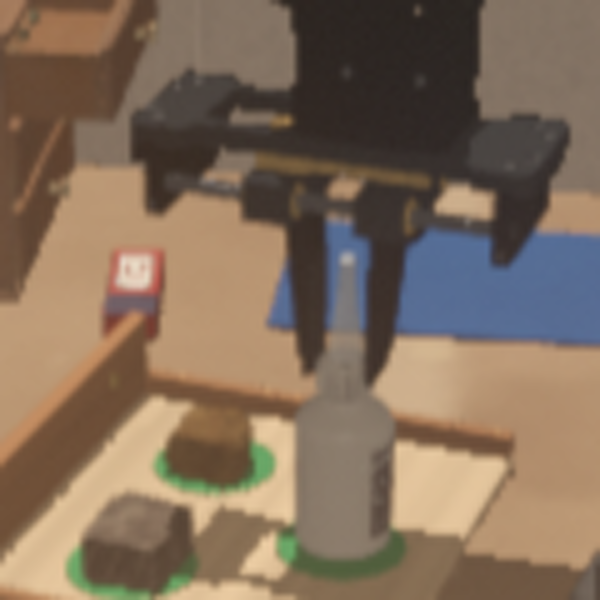

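Upright above its pad. Lower gently until contact.

>>> apply_moves(
  steps=[
    [[0, 0.25, 0, 0], [0, 0.15, 0, 0], [0, 0.1, 0, 0], [0, 0, 0, 0]],
  ],
)

```text
time: 72.03
tool_pos: [0.5024, 0.0299, 0.0832]
ee_rot: [[-0.208, -0.0, 0.978], [-0.978, -0.0, -0.208], [0.0, -1.0, -0.0]]
contact_force: [-0.7, 0.1, -0.5]
width: 0.0248
```

>>> apply_moves(
  steps=[
    [[0, 0.08, 0, 0], [0, 0, 0, 0]],
  ],
)

```text
time: 72.28
tool_pos: [0.5025, 0.0299, 0.0824]
ee_rot: [[-0.208, -0.0, 0.978], [-0.978, 0.0, -0.208], [0.0, -1.0, -0.0]]
contact_force: [0.3, 0.8, -0.9]
width: 0.0247
```

>>> apply_moves(
  steps=[
    [[0, 0.06, 0, 0], [0, 0, 0, 0]],
  ],
)

```text
time: 72.53
tool_pos: [0.5025, 0.0299, 0.0818]
ee_rot: [[-0.208, -0.0, 0.978], [-0.978, 0.0, -0.208], [0.0, -1.0, -0.0]]
contact_force: [0.6, 0.5, -1.4]
width: 0.0247
```

>>> apply_moves(
  steps=[
    [[0, 0.06, 0, 0], [0, 0, 0, 0]],
  ],
)

```text
time: 72.78
tool_pos: [0.5026, 0.0299, 0.0815]
ee_rot: [[-0.208, 0.0, 0.978], [-0.978, -0.0, -0.208], [0.0, -1.0, 0.0]]
contact_force: [0.9, -0.2, 0.7]
width: 0.0244
```

>>> apply_moves(
  steps=[
    [[0, 0.06, 0, 0], [0, 0, 0, 0]],
  ],
)

```text
time: 73.03
tool_pos: [0.503, 0.0299, 0.0815]
ee_rot: [[-0.208, 0.001, 0.978], [-0.978, -0.0, -0.208], [-0.0, -1.0, 0.001]]
contact_force: [-1.9, -0.2, 5.6]
width: 0.0248
```

>>> apply_moves(
  steps=[
    [[0, 0, 0, 0], [0, 0, 0, 0], [0, 0, 0, 0], [0, 0, 0, 0], [0, 0, 0, 0], [0, -1, 0, 0], [0, -2, 0, 0], [0, -3, 0, 0], [0, -3, 0, 0], [0, -2, 0, 0], [0, -1, 0, 0], [0, 0, 0, 0]],
  ],
  hand=-0.1,
)

```text
time: 74.53
tool_pos: [0.5027, 0.0299, 0.201]
ee_rot: [[-0.208, 0.001, 0.978], [-0.978, -0.0, -0.208], [-0.0, -1.0, 0.001]]
contact_force: [0.1, -0.5, 0.8]
width: 0.0518
```

```bash
python3 go.py 300 330 200 -12; python3 -c "
from h import *
grab('side','s31.png',(200,160,380,270),4)"
```

```text
t 74.53 pos [502.7  29.9 201. ] yaw -12.0 w 51.8 F [ 0.1 -0.5  0.8] q [-0.05 -0.21  1.97 -0.    1.38  0.16]
shift cm [-25.13   0.08 -26.06]
turn -0.0
```

View pics/s31.png

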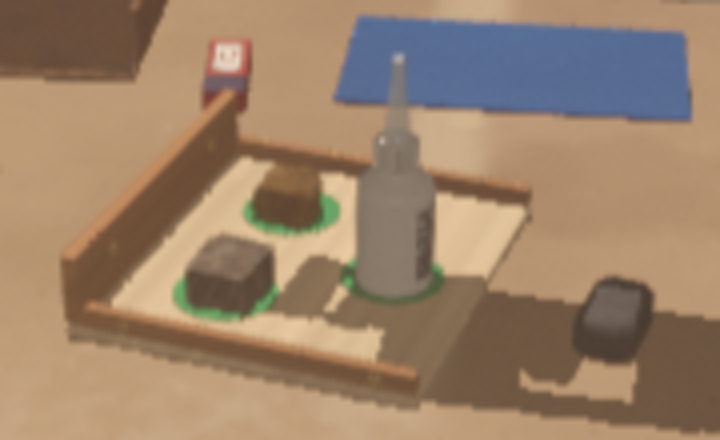

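All three match the first picture. I move the arm aside over the mat, high, for a clear top view.

>>> apply_moves(
  steps=[
    [[2, -1, 0, 0], [3.5, 0, 0, 0], [3.5, 0, 0, 0], [3.5, 0, 0, 0], [3.5, 0, 0, 0], [3.5, 0, 0, 0], [3.5, 0, 0, 0], [3.5, 0, 0, 0], [3.5, 0, 0, 0], [2, 0, 0, 0], [1, 0, 0, 0], [0, 0, 0, 0]],
  ],
)

```text
time: 76.08
tool_pos: [0.4338, -0.2926, 0.2102]
ee_rot: [[-0.208, -0.001, 0.978], [-0.978, 0.001, -0.208], [-0.001, -1.0, -0.001]]
contact_force: [-0.2, -0.9, 0.3]
width: 0.0519
```

```bash
python3 -c "
from meas import *
import pickle
for n,e,t in (('dark_block',(.596,.06,.02),-.2),('amber_lump',(.575,-.036,.02),-.2),('bottle',(.503,.03,.04),0)): measure(n,e,.008,t,tag='end')
measure('egg',(.463,.284,.012),.002,.12,tag='end')
grab('top','t31.png',(120,110,350,280),3.4)
grab('top','t32.png',(210,120,350,255),5)
"; python3 go.py
```

```text
dark_block {'top': (np.float64(263.05), np.float64(169.44), 359, 0.58), 'side': (np.float64(256.93), np.float64(227.96), 340, 0.62)}
   ['top', 'side'] [ 0.5958  0.0589 -0.1376  0.2827]
   ['top'] [ 0.5963  0.0596 -0.2248  0.1285]
   ['side'] [ 0.5958  0.0574 -0.1095  0.1431]
amber_lump {'top': (np.float64(304.4), np.float64(178.15), 273, 0.51), 'side': (np.float64(271.88), np.float64(208.99), 224, 0.77)}
   ['top', 'side'] [ 0.5771 -0.0338  0.1886  0.6087]
   ['top'] [ 0.5757 -0.0369 -0.3425  0.2495]
   ['side'] [ 0.5769 -0.0332  0.155   0.3372]
bottle {'top': (np.float64(275.15), np.float64(209.1), 359, 0.67), 'side': (np.float64(298.42), np.float64(211.73), 786, 0.96)}
   ['top', 'side'] [0.5029 0.0311 0.1075 0.16  ]
   ['top'] [ 0.5031  0.0311 -0.0217  0.0615]
   ['side'] [0.5027 0.0316 0.074  0.0956]
egg {'top': (np.float64(166.01), np.float64(227.01), 186, 0.72)}
   ['top'] [0.465  0.2823 0.1534 0.129 ]
   ['top'] [0.465  0.2823 0.1534 0.129 ]
t 76.97 pos [ 433.8 -292.9  210.6] yaw -12.01 w 52.0 F [ 0.   1.5 -0.2] q [-0.7  -0.17  1.92 -0.    1.39 -0.49]
```

View pics/t31.png

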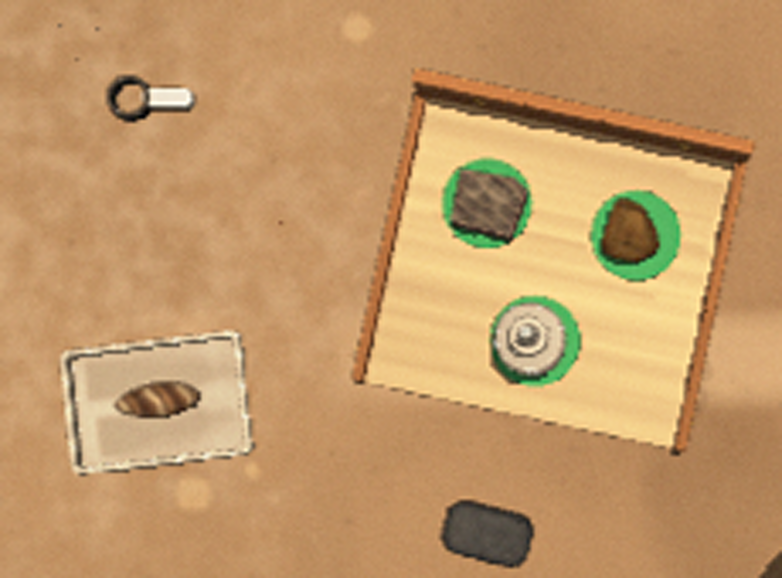

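View pics/t32.png

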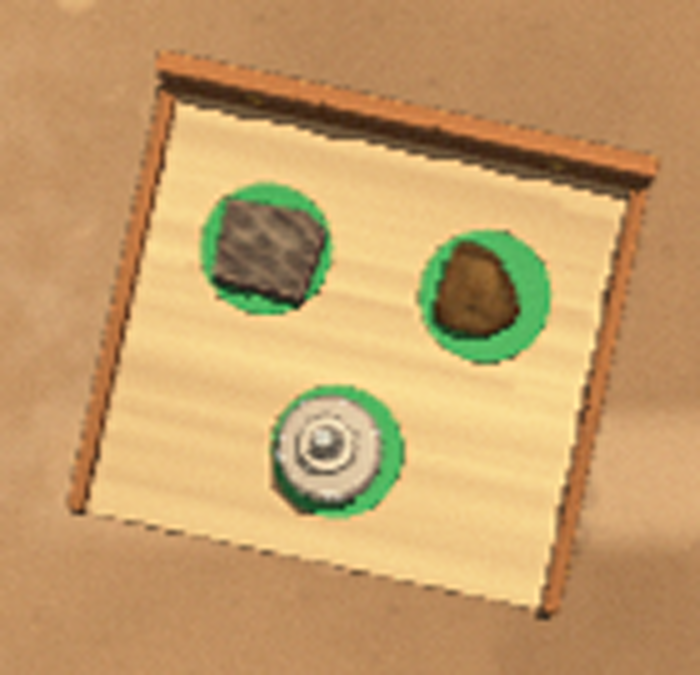

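The top view shows the agate centred in the tray (158,399 vs tray centre 158,403), its length along the tray. All three things stand where they were, within about 1–2 mm. Handing in.

```bash
python3 -c "
from plant import ctrl
print(ctrl.sign_off())"
```

```text
the job is handed in; nothing more can be done
None
```

The job is done and handed in at about 77 s of the 134 s allowed. I moved the bottle, dark block and amber lump onto the blue mat with the bottle upright. Then I laid the agate in the middle of the white tray, lengthwise, and put the three things back on their pads, the bottle last.

**Last checks**
- **Block, amber lump and bottle:** the top camera puts them within about 1–2 mm of where they started, and the bottle is upright.
- **Agate:** it is about 2–3 mm from the fitted tray centre, and its length is within about 2° of the tray's. The side camera did not find it in the final check, so this rests on the top picture. A side view just after I released it also showed it centred.
- **Loupe, sanding block and red case:** I didn't touch them. The loupe and sanding block look unmoved in the last pictures, and so does the red case, which showed only in the side view.
- **Arm:** it was left clear, above the mat.

**What disagreed**
- **Fingertips:** in the pictures they sat roughly 15–20 mm higher than the stated geometry. My first close on the bottle went above the cap, around the nozzle; I opened, lowered and gripped the cap, and the bottle did not move.
- **Agate's starting direction:** it lay along the caddy's y, between the two rear pads, not along x as described. I went by the picture.
- **Yaw readings:** the side camera's silhouette fits for the block and amber lump differed from the top camera's by 0.1–0.5 rad. The side fits were nearly the same before and after. The amber lump's top fit changed by 0.11 rad, though it looks unturned in the pictures.

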